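# Pack a milk crate and send it to the bay

## Task

Stand the tall bottle upright on the narrow steel ledge as the kept-back sample, and stand every small jar upright on the floor of the blue crate at the loading end of the rollers, one to a cell. When the jars are in, set the loose white cover on the crate so that it sits level and seated all round, and only then push the covered crate along the rollers into the bay until it stands against the end stop. Leave everything else on the table where it is.

Things in the scene. Friction and masses are not known exactly. Their poses are not given: they have to be found in the camera images.
- crate: blue open plastic crate on the rollers, 154 (its x) x 205 (its y, along the rollers) x 112 mm high, 300 g empty, walls 5, floor 6 mm thick. Low dividers (3 mm thick, tops 28 mm above its underside) make six cells of about 70 x 62 mm, centres x = +-36, y = -65, 0, +65 mm. Origin: centre of underside; z up. Rolls along easily, under 5 N
- conveyor: fixed roller conveyor 192 wide (its x), 580 mm long (its y); free steel rollers, tops 66 mm above the table; side guides 164 mm apart inside, 88 mm high. Crate starts at the -y end (low lip there, 74 mm high); +y is the way to push, to the bay. Origin: middle of its footprint at table height; z up
- bay_home (a point): point at roller-top height in the bay where the crate's underside centre lies when the crate touches the end stop; axes as the conveyor's. The bay is the conveyor's +y end: grey cheeks 136 mm high over the last 200 mm, and across the end a stop 126 mm high, its face 102.5 mm beyond this point
- cover: loose white cover, 160 g: plate 158 (x) x 209 (y) x 5 mm; under it a plug 136 x 187 x 8 mm that drops inside the crate's rim with 4 mm to spare; on top a central rib handle 84 mm along x, 18 mm thick, from 13 to 47 mm above the origin. Origin: centre of plug's underside; z up. Starts plug down on the table. Seated: origin 104 mm above the crate's; long sides together, either way round
- sample: the one tall milk bottle: body 56 mm across and 112 mm high, cap and neck 30 mm across up to 165 mm, about 220 g. Origin: centre of its underside; z up. Grip it by the cap or neck (130 to 165 mm up). Stands among the jars
- stand: fixed narrow steel sample ledge: top plate 70 mm deep (its x) and 150 mm long (its y), level, 70 mm above the table. Origin: centre of its foot at table height; z up
- jar1: one of three to five alike small milk jars (fewer than five: the others are absent): round body 52 mm across and 56 mm high, shoulder narrowing to an aluminium cap 30 mm across whose top is 90 mm up, about 110 g. Origin: centre of its underside; z up the jar. Grip it by the cap or neck (between 66 and 90 mm up)
- jar2: one of three to five alike small milk jars (fewer than five: the others are absent): round body 52 mm across and 56 mm high, shoulder narrowing to an aluminium cap 30 mm across whose top is 90 mm up, about 110 g. Origin: centre of its underside; z up the jar. Grip it by the cap or neck (between 66 and 90 mm up)
- jar3: one of three to five alike small milk jars (fewer than five: the others are absent): round body 52 mm across and 56 mm high, shoulder narrowing to an aluminium cap 30 mm across whose top is 90 mm up, about 110 g. Origin: centre of its underside; z up the jar. Grip it by the cap or neck (between 66 and 90 mm up)
- jar4: one of three to five alike small milk jars (fewer than five: the others are absent): round body 52 mm across and 56 mm high, shoulder narrowing to an aluminium cap 30 mm across whose top is 90 mm up, about 110 g. Origin: centre of its underside; z up the jar. Grip it by the cap or neck (between 66 and 90 mm up)
- jar5: one of three to five alike small milk jars (fewer than five: the others are absent): round body 52 mm across and 56 mm high, shoulder narrowing to an aluminium cap 30 mm across whose top is 90 mm up, about 110 g. Origin: centre of its underside; z up the jar. Grip it by the cap or neck (between 66 and 90 mm up)
- tape_roll: bystander: cardboard tape roll 100 mm across, 48 mm high, lying flat; to be left alone. Origin: underside
- marker: bystander: black marker pen 136 mm long, lying; to be left alone. Origin: underside
- mug: bystander: white mug 90 mm high; to be left alone. Origin: underside
- scanner: bystander: black and grey hand scanner, 55 mm high; to be left alone. Origin: underside
Things that resemble listed ones, but are neither listed nor needed, are in the scene too. Leave any yellow look-alike of the sample alone.

How it is judged:
On the way, in this order (a step that is already met when the one before it is completed fails the run):
1. all jars present stand upright in cells of the crate (x of jar1 in the frame of crate between -0.07 and 0.07 m and y of jar1 in the frame of crate between -0.095 and 0.095 m and z of jar1 in the frame of crate between 0.001 and 0.011 m and angle between each of jar1, jar2, jar3, jar4, jar5's own z axis and vertical below 0.12 rad and x of jar2 in the frame of crate between -0.07 and 0.07 m and y of jar2 in the frame of crate between -0.095 and 0.095 m and z of jar2 in the frame of crate between 0.001 and 0.011 m and x of jar3 in the frame of crate between -0.07 and 0.07 m and y of jar3 in the frame of crate between -0.095 and 0.095 m and z of jar3 in the frame of crate between 0.001 and 0.011 m and x of jar4 in the frame of crate between -0.07 and 0.07 m and y of jar4 in the frame of crate between -0.095 and 0.095 m and z of jar4 in the frame of crate between 0.001 and 0.011 m and x of jar5 in the frame of crate between -0.07 and 0.07 m and y of jar5 in the frame of crate between -0.095 and 0.095 m and z of jar5 in the frame of crate between 0.001 and 0.011 m), for 0.2 s.
2. the cover sits seated and level on the crate, jars inside (all of step 1 and z of cover in the frame of crate between 0.1 and 0.108 m and x of cover in the frame of crate between -0.008 and 0.008 m and y of cover in the frame of crate between -0.008 and 0.008 m and angle between the z axis of cover and the z axis of crate, either way round below 0.035 rad and angle between cover's own z axis and vertical below 0.05 rad), for 0.3 s.
3. the covered crate stands in the bay against the end stop (y of crate in the frame of bay_home between -0.012 and 0.006 m and x of crate in the frame of bay_home between -0.012 and 0.012 m and z of crate in the frame of bay_home between -0.005 and 0.005 m and angle between each of crate, cover's own z axis and vertical below 0.05 rad and z of cover in the frame of crate between 0.1 and 0.108 m and x of cover in the frame of crate between -0.008 and 0.008 m and y of cover in the frame of crate between -0.008 and 0.008 m and angle between the z axis of cover and the z axis of crate, either way round below 0.035 rad), for 0.2 s.
At the end, for the whole second after the job is handed in: jars present upright on the crate floor; cover seated (height 4 mm, offset 8 mm, level 0.035 rad); crate on the rollers at the end stop (at most 12 mm short); tall bottle upright on the ledge, its centre over the ledge (within 32 mm of the centre line, 72 mm of the middle); all at rest (all of step 1 and all of step 3 and z of sample in the frame of stand between 0.066 and 0.075 m and x of sample in the frame of stand between -0.032 and 0.032 m and y of sample in the frame of stand between -0.072 and 0.072 m and angle between sample's own z axis and vertical below 0.06 rad and linear speed of each of crate, cover, sample, jar1, jar2, jar3, jar4, jar5 below 0.02 m/s); the robot touches nothing.
It fails at once if a bystander (tape roll) was moved more than 4 cm (distance of tape_roll from where it was at the start of the episode above 0.04 m).
It fails at once if a bystander (marker) was moved more than 4 cm (distance of marker from where it was at the start of the episode above 0.04 m).
It fails at once if a bystander (mug) was moved more than 4 cm (distance of mug from where it was at the start of the episode above 0.04 m).
It fails at once if a bystander (scanner) was moved more than 4 cm (distance of scanner from where it was at the start of the episode above 0.04 m).
Of jar1, jar2, jar3, jar4, jar5 only 3 to 5 are there at a start; the rules pass over those that are not, and their reading is None.
At some moment in a run one of cover, crate may be knocked a few centimetres aside while the robot is not near it.
It also fails if it takes over 210 s, if anything falls off the work surface, if the arm or the gripper's body presses on something with over 40 N, if the wrist force passes 120 N, or if a joint passes its speed limit or range.

## Robot

A 6-joint arm with a two-finger parallel gripper is mounted at the origin on the work surface. World frame = base frame: x ahead of the robot, y to its left, z up, the work surface at z = 0. Lengths are in m, angles in rad, forces in N, time in s.
With the tool pointing down it reaches from about 0.35 to 0.775 m from the base axis. Payload 7.3 kg.
Tool frame: the origin (TCP) lies at the very end of the fingers, on their centre line; the grasp point (between the pads) lies 19 mm behind it; z points along the fingers, y is the line along which they close (so a half turn about z gives the same grasp; the last joint's range is limited). The gripper opens to 92 mm and grips with 3 to 60 N. Pads are 19 mm wide; open, the fingers measure 130 mm over their backs; the gripper's body (75 mm by 190 mm) begins 47 mm behind the grasp point.
Start: joints at [1.132, 0.342, 1.524, -0, 1.275, -0.146], TCP at [0.152, 0.503, 0.227] pointing down, gripper open.
Joint ranges: [-2.53, 2.53], [-0.77, 2.02], [0.04, 2.7], [-1, 4.14], [0.28, 2.66], [-3.11, 3.11]. Speed limits (rad/s): [2.57, 2.57, 3.14, 3.14, 3.14, 3.14].

## Interface

Orientations are given as [roll, pitch, yaw] about the fixed x, y, z axes, in that order (R = Rz(yaw) Ry(pitch) Rx(roll)).
In Python, from cell import * gives the robot as it stands.
- The arm moves only by the tool step_arm, never from a script. Its argument "commands" is a list of rows, each a list of 7 numbers: the opening, from 0 (shut) to 1 (fully open), then the shift along the world's x, y, z in cm, then the turn, a rotation vector about the world's x, y, z in rad. A call has 1 to 5 rows; each row is the pose to reach, as a shift and turn from the pose commanded when the call began; what a row does not reach only later rows make up. A row lasts 1/12 s, in which the tool goes at most 41.7 mm and 7.16 degrees, less where a joint would pass 70% of its speed; a pose out of reach is approached as far as the arm can. A call with a gripper value outside its range is refused whole. The fingers move at their own pace and stop on an object; "grip_force" is the grip in N (left out, the last holds). Time passes only in rows, so rows that repeat a pose let the fingers close. It gives the time, the measured TCP pose, the force, the opening and the grip force at its end, in the units of the state.
- observe(): the state, without advancing time (a new reading comes with each control period).
- read_camera(name): name is "side" or "top" or "wrist"; returns the picture (384x512x3 uint8, red, green, blue); there is no depth.
- camera_model(name): a dict with "vfov" (degrees; the focal length in pixels is half the picture's height over the tangent of half this angle, whatever the lens; pixels are square), "cx", "cy" (the principal point, pixels), "world_to_cam" (4x4, takes a point from world to camera coordinates). Camera axes: x right, y up, looking along -z (the intrinsics and any distortion apply to the point x, -y, -z); pixel columns grow to the right and rows downward; lengths in m; the calibration is good to about 2 mm. The wrist camera is an equidistant fisheye: a pixel r from the principal point sees the ray r / f radians off the axis. A picture is of the moment at which its call begins: read the wrist's pose just before it. camera_model takes no time and is no camera call; for the wrist camera it gives the pose at the moment of the call.
- hand_in(): hands the job in; it is judged then, once.
The state is a dict: "time": time; "qpos": joint angles; "qvel": joint speeds; "joint_efforts": joint torques, N m; "tool_pos": TCP position; "tool_rot": TCP orientation; "contact_force": force on the tool from outside, world axes, zero at the start; "torque": the same for the moment, N m; "opening": finger opening in m; "grip_force": force on a finger pad.
Only numpy, scipy, OpenCV 4.12 (cv2) and the standard library are available. Lean on these libraries where they do the work, as an engineer would, in place of code of your own. Each camera call takes 0.05 s, during which the arm holds its last target. There are 200 camera calls.

## Working session

There is one attempt and no reset: what is moved stays moved. The work goes in short steps, Python scripts to look and compute and a tool call to move; the robot and the scene stay as the last step left them, time stands still between calls to the robot, and variables do not carry over. Pictures are saved under pics/ and viewed, at most 14 in all, crops included, and the job is handed in when it is done.

Besides the shell and the picture viewer there is one more tool, called after "Request:" by a JSON object that holds its "method" and its "body", one argument or row to a line. step_arm: Moves the arm, as the interface text tells. Its arguments: {"type":"object","properties":{"commands":{"type":"array"},"grip_force":{"type":"number"}},"required":["commands"]}

```bash
ls; mkdir -p pics
python3 - <<'E'
from cell import *
import cv2
print(observe())
for n in ("side","top"):
    im=read_camera(n); cv2.imwrite(f"pics/{n}0.png",im[:,:,::-1])
    print(n,camera_model(n))
a=cv2.imread("pics/side0.png");b=cv2.imread("pics/top0.png")
E
```

```text
pics
{'time': 0.0, 'qpos': array([ 1.13201601e+00,  3.42715774e-01,  1.52499274e+00, -1.25527586e-05,
        1.27540105e+00, -1.45958680e-01]), 'qvel': array([-0.00032791, -0.00063713, -0.00034785,  0.00102025, -0.00051646,
        0.00026997]), 'joint_efforts': array([ 8.24990402e-04, -4.31253183e+01, -2.44219369e+01,  7.18711456e-02,
        5.60132798e-02, -1.25544102e-04]), 'tool_pos': array([0.15133474, 0.50230027, 0.22605704]), 'tool_rot': array([-3.14009013e+00, -2.08744309e-04,  2.84877452e+00]), 'contact_force': array([ 0.57145922, -0.34867661,  0.14749869]), 'torque': array([-0.01929213, -0.03955582, -0.06456767]), 'grip_force': 0.0, 'opening': 0.09211865674863197}
side {'vfov': 52.18620805246343, 'cx': 257.274338635816, 'cy': 195.14460049904986, 'world_to_cam': array([[ 0.93825903, -0.34553472, -0.01660556, -0.48541436],
       [ 0.26124527,  0.67628061,  0.68876371, -0.2449002 ],
       [-0.22676175, -0.6505769 ,  0.7247957 , -1.27253118],
       [ 0.        ,  0.        ,  0.        ,  1.        ]])}
top {'vfov': 47.83417639543572, 'cx': 259.28397423615723, 'cy': 194.1674663864697, 'world_to_cam': array([[ 1.34055113e-04, -9.99884428e-01,  1.52023654e-02,
         5.58039971e-02],
       [ 9.83661285e-01,  2.86871702e-03,  1.80006241e-01,
        -5.45460506e-01],
       [-1.80029049e-01,  1.49298475e-02,  9.83547986e-01,
        -1.16920203e+00],
       [ 0.00000000e+00,  0.00000000e+00,  0.00000000e+00,
         1.00000000e+00]])}
```

View pics/top0.png

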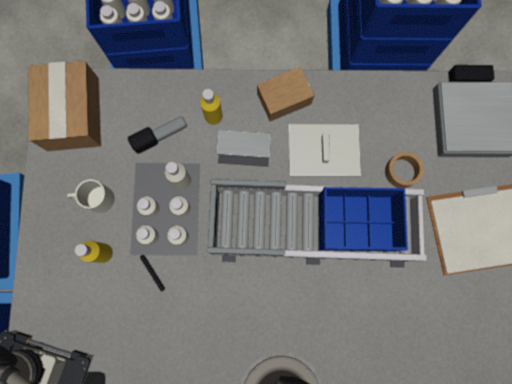

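View pics/side0.png

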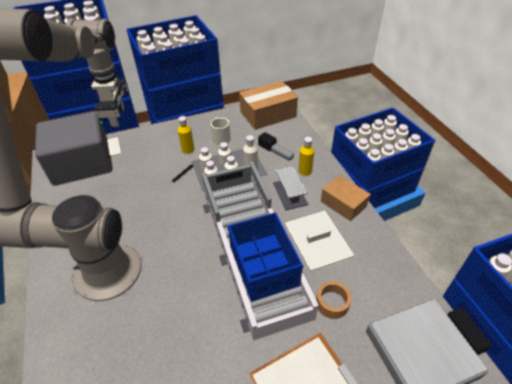

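The top view shows four jars with caps near (147,205), (179,205), (146,234) and (177,235), and the tall white bottle at (175,170). The yellow look-alikes are at (210,107) and (88,250). The ledge is at (244,145), the cover at (324,149), and the crate at (364,220) with the bay to its left, around columns 212–285. The sample could be confused with the two yellow bottles or the jars. I choose the tall white one at (175,170).

```bash
cat > h.py <<'E'
from cell import *
import cv2, numpy as np
def K(n):
    m=camera_model(n); return m,192/np.tan(np.radians(m["vfov"])/2)
def ray(n,u,v,m=None):
    mm,f=K(n); m=m or mm
    x,y=u-m["cx"],v-m["cy"]
    if n=="wrist":
        r=np.hypot(x,y)+1e-9; t=r/f; d=np.array([x/r*np.sin(t),-y/r*np.sin(t),-np.cos(t)])
    else: d=np.array([x/f,-y/f,-1.])
    W=m["world_to_cam"]; R=W[:3,:3]
    return -R.T@W[:3,3], R.T@d
def onz(n,u,v,z,m=None):
    o,d=ray(n,u,v,m); return (o+d*(z-o[2])/d[2])
def proj(n,p,m=None):
    mm,f=K(n); m=m or mm; c=m["world_to_cam"]@np.append(p,1); x,y,z=c[0],-c[1],-c[2]
    if n=="wrist":
        r=np.hypot(x,y)+1e-12; k=f*np.arctan2(r,z)/r; return m["cx"]+k*x,m["cy"]+k*y
    return m["cx"]+f*x/z,m["cy"]+f*y/z
def blobs(mask,amin=20):
    cs,_=cv2.findContours(mask.astype(np.uint8),cv2.RETR_EXTERNAL,cv2.CHAIN_APPROX_NONE)
    return [c for c in cs if cv2.contourArea(c)>=amin]
E
python3 - <<'E'
from h import *
im=cv2.imread("pics/top0.png"); hsv=cv2.cvtColor(im,cv2.COLOR_BGR2HSV)
H,S,V=cv2.split(hsv)
print("caps")
R=np.zeros(V.shape,bool);R[150:255,125:205]=1
for c in blobs(R&(V>165)&(S<70),15):
    (u,v),r=cv2.minEnclosingCircle(c); print(np.round([u,v,r],1),cv2.boundingRect(c),onz("top",u,v,.09).round(3),onz("top",u,v,.165).round(3))
def rect(mask,z,nm):
    for c in blobs(mask,150):
        P=np.array([onz("top",*p[0],z)[:2] for p in c]).astype(np.float32)
        r=cv2.minAreaRect(P); print(nm,np.round(r[0],4),np.round(r[1],4),round(r[2],2), cv2.boundingRect(c))
R=np.zeros(V.shape,bool);R[180:258,310:415]=1
rect(R&(H>100)&(H<130)&(S>120),.178,"crate@rim")
R=np.zeros(V.shape,bool);R[115:182,280:370]=1
rect(R&(V>150),.010,"cover")
R=np.zeros(V.shape,bool);R[170:265,200:430]=1
rect(R&(V>175)&(S<60),.088,"conv white")
cv2.imwrite("pics/c1.png",cv2.resize(im[85:270,125:285],None,fx=3.2,fy=3.2,interpolation=3))
cv2.imwrite("pics/c2.png",cv2.resize(im[110:270,200:430],None,fx=3.4,fy=3.4,interpolation=3))
E
```

```text
caps
[176.3 234.9   8.9] (168, 226, 18, 18) [0.427 0.278 0.09 ] [0.42  0.265 0.165]
[145.1 234.7   8.9] (137, 226, 18, 18) [0.427 0.361 0.09 ] [0.421 0.343 0.165]
[178.3 205.5   8.7] (170, 197, 17, 18) [0.506 0.276 0.09 ] [0.495 0.263 0.165]
[145.6 205.5   8.8] (137, 197, 18, 18) [0.506 0.364 0.09 ] [0.494 0.345 0.165]
[174.1 171.1  10.2] (166, 162, 18, 20) [0.601 0.29  0.09 ] [0.584 0.276 0.165]
crate@rim [ 0.4612 -0.1989] [0.219  0.1578] 89.24 (319, 187, 89, 64)
cover [ 0.6887 -0.1355] [0.1571 0.2119] 0.32 (288, 124, 73, 52)
conv white [ 0.4492 -0.1982] [0.3739 0.1706] 89.98 (285, 196, 141, 64)
conv white [ 0.5995 -0.1239] [0.0141 0.1933] 0.22 (290, 170, 71, 6)
```

View pics/c1.png

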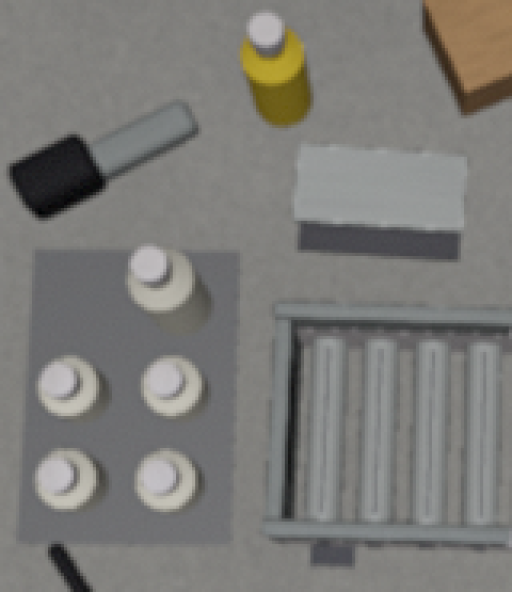

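View pics/c2.png

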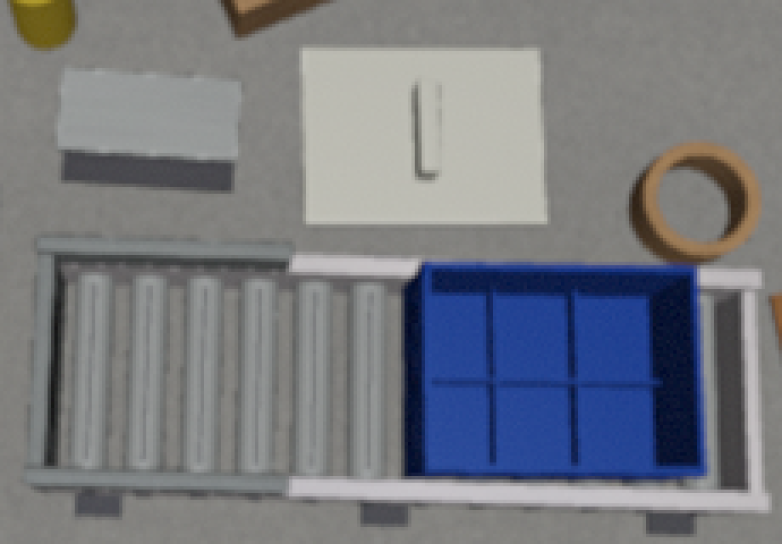

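The crops confirm the tall white bottle, cap at about (172,167.5) in full-image pixels. There are four jars, caps at about (143.7,203.7), (177,204), (142.5,233.7) and (175,233.4). The ledge is slightly turned, and the crate is at the loading lip.

Run:
```python
from h import *
print("sample",onz("top",171.9,167.5,.165).round(4))
for p in [(143.7,203.7),(176.9,204),(142.5,233.7),(175,233.4)]: print("jar",onz("top",*p,.09).round(4))
A=[onz("top",u/3.2+125,v/3.2+85,.07)[:2] for u,v in [(298,145),(467,155),(464,230),(294,220)]]
A=np.array(A); print("stand",A.round(3).tolist(),A.mean(0),np.linalg.norm(np.roll(A,-1,0)-A,axis=1))
A=np.array([onz("top",u/3.4+200,v/3.4+110,.178)[:2] for u,v in [(424,264),(694,268),(707,477),(412,475)]])
print("crate rim",A.round(3).tolist(),A.mean(0),np.linalg.norm(np.roll(A,-1,0)-A,axis=1))
A=np.array([onz("top",u/3.4+200,v/3.4+110,.13)[:2] for u,v in [(38,240),(26,487)]]); print("stop corners z.126/.136",A.round(3).tolist())
A=np.array([onz("top",u/3.4+200,v/3.4+110,.088)[:2] for u,v in [(290,272),(762,288),(768,510),(288,480),(288,500)]]); print("guide",A.round(3).tolist())
A=np.array([onz("top",u/3.4+200,v/3.4+110,.013+.005)[:2] for u,v in [(302,48),(541,48),(547,222),(303,222)]]); print("cover",A.round(3).tolist(),A.mean(0))
```

```text
sample [0.593  0.2824 0.165 ]
jar [0.5108 0.3689 0.09  ]
jar [0.5103 0.2796 0.09  ]
jar [0.43   0.3682 0.09  ]
jar [0.4309 0.2819 0.09  ]
stand [[0.725, 0.174], [0.717, 0.024], [0.648, 0.027], [0.657, 0.176]] [0.68677137 0.10014543] [0.15012387 0.06880375 0.14948315 0.06882923]
crate rim [[0.539, -0.107], [0.537, -0.308], [0.382, -0.308], [0.383, -0.094]] [ 0.46027788 -0.20403482] [0.20134437 0.15444369 0.21440331 0.15614093]
stop corners z.126/.136 [[0.567, 0.185], [0.377, 0.19]]
guide [[0.55, -0.014], [0.538, -0.394], [0.361, -0.387], [0.384, -0.01], [0.369, -0.01]]
cover [[0.763, -0.032], [0.765, -0.242], [0.608, -0.241], [0.607, -0.031]] [ 0.68579748 -0.13628952]
```

Request:
{"method": "step_arm", "body": {
  "commands": [
    [1,4,-4,3,0,0,-0.12],
    [1,8,-5,6,0,0,-0.24],
    [1,12,-7,9,0,0,-0.36],
    [1,15,-9,9,0,0,-0.48],
    [1,18,-11,9,0,0,-0.6]
  ]
}}

```text
time: 0.52
tool_pos: [0.3108, 0.4061, 0.3148]
tool_rot: [3.138, -0.001, 2.244]
contact_force: [0.3, 0.5, 0.3]
opening: 0.0921
grip_force: 0.0
```

Request:
{"method": "step_arm", "body": {
  "commands": [
    [1,4,-2,0,0,0,-0.12],
    [1,8,-4,0,0,0,-0.24],
    [1,12,-6,0,0,0,-0.36],
    [1,16,-8,0,0,0,-0.48],
    [1,20,-10,0,0,0,-0.6]
  ]
}}

```text
time: 0.93
tool_pos: [0.4972, 0.3119, 0.3124]
tool_rot: [-3.141, 0.0, 1.643]
contact_force: [0.6, 1.0, -0.6]
opening: 0.0918
grip_force: 0.0
```

Request:
{"method": "step_arm", "body": {
  "commands": [
    [0.8,3,-0.5,0,0,0,-0.04],
    [0.8,6,-1,0,0,0,-0.078],
    [0.8,6,-1,0,0,0,-0.078],
    [0.8,6,-1,0,0,0,-0.078]
  ]
}}

```text
time: 1.27
tool_pos: [0.5566, 0.3024, 0.3109]
tool_rot: [-3.139, 0.001, 1.569]
contact_force: [-0.4, 0.1, -0.1]
opening: 0.074
grip_force: 0.0
```

Run:
```python
from h import *
print(observe()["tool_pos"])
m=camera_model("wrist");im=read_camera("wrist")[:,:,::-1].copy(); cv2.imwrite("pics/w1.png",im)
print(m)
for p in [(.593,.282,.165),(.511,.369,.09),(.510,.280,.09),(.43,.368,.09),(.431,.282,.09),(.687,.1,.07)]: print(np.round(proj("wrist",p,m)))
```

```text
[0.55658481 0.3024079  0.31085777]
{'vfov': 65.70646984690485, 'cx': 259.3913419127371, 'cy': 191.81228125575313, 'world_to_cam': array([[ 0.99999608, -0.00167026, -0.00224714, -0.55526861],
       [ 0.00103283,  0.96603243, -0.25841879, -0.23958759],
       [ 0.00260243,  0.25841546,  0.96603037, -0.55016071],
       [ 0.        ,  0.        ,  0.        ,  1.        ]])}
[294. 200.]
[224. 117.]
[224. 186.]
[163. 121.]
[167. 184.]
[340. 290.]
```

View pics/w1.png

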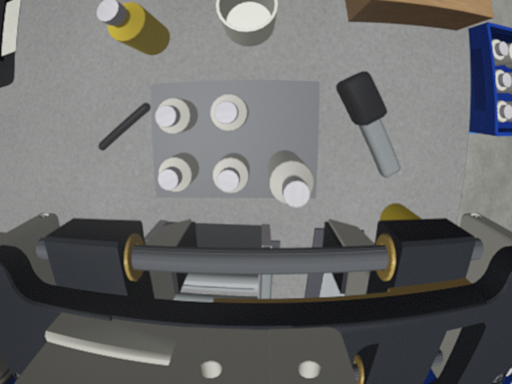

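The wrist view shows the sample cap at about (297,190). The jar caps are at (226,112), (229,178), (166,116) and (171,178), close to prediction.

Run:
```python
from h import *
m=camera_model("wrist"); im=cv2.imread("pics/w1.png")
H,S,V=cv2.split(cv2.cvtColor(im,cv2.COLOR_BGR2HSV)); b,g,r=[im[:,:,i].astype(int) for i in range(3)]
R=np.zeros(V.shape,bool);R[80:210,150:320]=1
M=R&(V>150)&(b-r>=-2)
M=cv2.morphologyEx(M.astype(np.uint8),cv2.MORPH_OPEN,np.ones((3,3)))
for c in blobs(M,60):
    (u,v),rr=cv2.minEnclosingCircle(c); z=.165 if u>260 else .09
    print(np.round([u,v,rr],1),cv2.boundingRect(c),onz("wrist",u,v,z,m).round(4))
print(observe()["tool_pos"])
```

```text
[296.6 194.4  14.2] (283, 181, 28, 27) [0.5948 0.2892 0.165 ]
[226.9 180.5  11.6] (217, 170, 22, 22) [0.5124 0.2874 0.09  ]
[167.5 179.5  11.1] (157, 169, 21, 22) [0.431  0.2892 0.09  ]
[164.6 115.6  11.3] (155, 105, 21, 22) [0.4313 0.375  0.09  ]
[225.7 111.8  11.5] (215, 101, 22, 23) [0.5124 0.3768 0.09  ]
[0.55549999 0.30306557 0.31161225]
```

Request:
{"method": "step_arm", "body": {
  "commands": [
    [0.7,2,-0.9,-2,0,0,0],
    [0.7,3.8,-1.8,-5,0,0,0],
    [0.7,3.8,-1.8,-8,0,0,0],
    [0.7,3.8,-1.8,-11,0,0,0],
    [0.7,3.8,-1.8,-11,0,0,0]
  ]
}}

```text
time: 1.73
tool_pos: [0.5895, 0.2849, 0.1964]
tool_rot: [-3.13, 0.004, 1.572]
contact_force: [-1.0, -0.8, -1.0]
opening: 0.0642
grip_force: 0.0
```

Request:
{"method": "step_arm", "body": {
  "commands": [
    [0.7,0,0,0,0,0,0],
    [0.7,0,0,0,0,0,0]
  ]
}}

```text
time: 1.9
tool_pos: [0.5938, 0.2863, 0.2054]
tool_rot: [3.138, -0.001, 1.572]
contact_force: [0.1, 0.2, 0.6]
opening: 0.0644
grip_force: 0.0
```

Run:
```python
from h import *
print(observe()["tool_pos"])
m=camera_model("wrist");im=read_camera("wrist")[:,:,::-1].copy()
b,g,r=[im[:,:,i].astype(int) for i in range(3)]
M=((b>150)&(b-r>=-2)).astype(np.uint8)
M=cv2.morphologyEx(M,cv2.MORPH_OPEN,np.ones((3,3)))
for c in blobs(M,60):
    (u,v),rr=cv2.minEnclosingCircle(c); print(np.round([u,v,rr],1),cv2.boundingRect(c),onz("wrist",u,v,.165,m).round(4),onz("wrist",u,v,.09,m).round(4))
```

```text
[0.59383548 0.28627727 0.20535487]
[320.5 286.   12.5] (313, 274, 16, 23) [0.6425 0.2264 0.165 ] [0.6612 0.1772 0.09  ]
[257.6 215.   26.1] (232, 192, 52, 44) [0.5926 0.2869 0.165 ] [0.5924 0.2606 0.09  ]
[177.5 189.   15. ] (163, 175, 29, 29) [0.5362 0.3058 0.165 ] [0.5146 0.2866 0.09  ]
[103.5 187.5  14.3] (92, 174, 25, 28) [0.4761 0.3071 0.165 ] [0.4318 0.2884 0.09  ]
[ 81.  171.5   8.5] (77, 164, 11, 16) [0.4566 0.3198 0.165 ] [0.4049 0.306  0.09  ]
[351.  206.   48.3] (307, 163, 89, 67) [0.66   0.2932 0.165 ] [0.6854 0.2693 0.09  ]
[421.5 156.    7.5] (416, 150, 12, 13) [0.7147 0.3314 0.165 ] [0.7608 0.322  0.09  ]
[ 91.9 153.1  10.2] (86, 143, 14, 20) [0.4687 0.3336 0.165 ] [0.4216 0.325  0.09  ]
[384.8 145.2  34.1] (369, 113, 36, 65) [0.6827 0.338  0.165 ] [0.7167 0.3311 0.09  ]
[ 98.5 107.5  17.4] (88, 91, 24, 34) [0.477 0.367 0.165] [0.4331 0.371  0.09  ]
[172.6  95.8  15.9] (158, 81, 30, 31) [0.5353 0.3706 0.165 ] [0.5134 0.3761 0.09  ]
```

Request:
{"method": "step_arm", "body": {
  "commands": [
    [0.7,0,0,-3,0,0,0],
    [0.7,0,0,-5.5,0,0,0],
    [0.7,0,0,-7.2,0,0,0],
    [0.7,0,0,-7.2,0,0,0],
    [0.2,0,0,-7.2,0,0,0]
  ],
  "grip_force": 20
}}

```text
time: 2.37
tool_pos: [0.5941, 0.2857, 0.1323]
tool_rot: [3.14, -0.001, 1.571]
contact_force: [0.3, -0.1, 0.2]
opening: 0.0609
grip_force: 0.0
```

Request:
{"method": "step_arm", "body": {
  "commands": [
    [0.2,0,0,0,0,0,0],
    [0.2,0,0,0,0,0,0],
    [0.2,0,0,0,0,0,0],
    [0.2,0,0,0,0,0,0],
    [0.2,0,0,0,0,0,0]
  ]
}}

```text
time: 2.78
tool_pos: [0.5942, 0.2854, 0.1315]
tool_rot: [3.14, -0.0, 1.571]
contact_force: [0.9, 0.3, 2.3]
opening: 0.0299
grip_force: 20.0
```

Request:
{"method": "step_arm", "body": {
  "commands": [
    [0.2,0,0,2,0,0,0],
    [0.2,0,0,5,0,0,0],
    [0.2,0,0,8,0,0,0],
    [0.2,0,0,11,0,0,0],
    [0.2,1,-2,11,0,0,0]
  ]
}}

```text
time: 3.2
tool_pos: [0.6044, 0.2692, 0.2481]
tool_rot: [3.132, -0.005, 1.575]
contact_force: [0.9, 0.2, -0.0]
opening: 0.0298
grip_force: 20.0
```

Request:
{"method": "step_arm", "body": {
  "commands": [
    [0.2,1.6,-3.2,0,0,0,0],
    [0.2,3.2,-6.4,0,0,0,0],
    [0.2,4.8,-9.6,0,0,0,0],
    [0.2,6.4,-12.8,0,0,0,0],
    [0.2,7.5,-15,0,0,0,0]
  ]
}}

```text
time: 3.62
tool_pos: [0.6796, 0.1119, 0.2401]
tool_rot: [-3.141, 0.001, 1.569]
contact_force: [0.0, 0.0, -2.5]
opening: 0.0296
grip_force: 20.0
```

Request:
{"method": "step_arm", "body": {
  "commands": [
    [0.2,0.4,-0.8,0,0,0,0],
    [0.2,0.8,-1.5,0,0,0,0],
    [0.2,0.8,-1.5,0,0,0,0],
    [0.2,0.8,-1.5,0,0,0,0],
    [0.2,0.8,-1.5,0,0,0,0]
  ]
}}

```text
time: 4.03
tool_pos: [0.6862, 0.1019, 0.2408]
tool_rot: [-3.141, -0.001, 1.572]
contact_force: [-0.6, 0.1, -2.6]
opening: 0.0295
grip_force: 20.0
```

Run:
```python
from h import *
print(observe()["tool_pos"])
m=camera_model("wrist");im=read_camera("wrist")[:,:,::-1].copy(); cv2.imwrite("pics/w2.png",im)
cv2.imwrite("pics/t2.png",read_camera("top")[:,:,::-1]); 
for x,y in [(.725,.174),(.717,.024),(.648,.027),(.657,.176)]: print(np.round(proj("wrist",(x,y,.07),m)))
a=cv2.imread("pics/t2.png")[60:270,150:420]
cv2.imwrite("pics/t2c.png",np.hstack([cv2.resize(a,(494,384)),im[:,130:400]]))
```

```text
[0.68618515 0.10188306 0.24076389]
[295. 113.]
[285. 240.]
[228. 238.]
[233. 111.]
```

View pics/t2c.png

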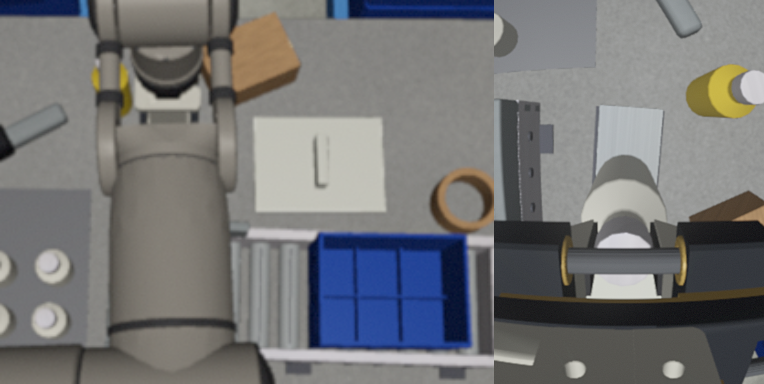

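The wrist crop shows the ledge where predicted, within about 5 px, with the bottle centred over it. I'll lower it.

Request:
{"method": "step_arm", "body": {
  "commands": [
    [0.2,0,0,-1.5,0,0,0],
    [0.2,0,0,-3,0,0,0],
    [0.2,0,0,-3.6,0,0,0],
    [0.2,0,0,-3.9,0,0,0],
    [0.2,0,0,-3.9,0,0,0]
  ]
}}

```text
time: 4.55
tool_pos: [0.6865, 0.1009, 0.2021]
tool_rot: [3.141, -0.0, 1.572]
contact_force: [-0.4, -0.3, -2.2]
opening: 0.0296
grip_force: 20.0
```

Request:
{"method": "step_arm", "body": {
  "commands": [
    [0.2,0,0,0,0,0,0],
    [0.2,0,0,0,0,0,0]
  ]
}}

```text
time: 4.72
tool_pos: [0.6871, 0.1004, 0.2024]
tool_rot: [3.14, 0.0, 1.571]
contact_force: [-0.3, -0.7, -2.1]
opening: 0.0293
grip_force: 20.0
```

Request:
{"method": "step_arm", "body": {
  "commands": [
    [0.2,0,0,-0.1,0,0,0],
    [0.2,0,0,-0.1,0,0,0],
    [0.2,0,0,-0.2,0,0,0],
    [0.2,0,0,-0.2,0,0,0]
  ]
}}

```text
time: 5.05
tool_pos: [0.6873, 0.1004, 0.2014]
tool_rot: [3.139, -0.0, 1.571]
contact_force: [-0.0, -0.1, 5.3]
opening: 0.0292
grip_force: 20.0
```

Request:
{"method": "step_arm", "body": {
  "commands": [
    [0.65,0,0,0,0,0,0],
    [0.65,0,0,0,0,0,0],
    [0.65,0,0,0,0,0,0],
    [0.65,0,0,2,0,0,0],
    [0.65,0,0,5,0,0,0]
  ]
}}

```text
time: 5.47
tool_pos: [0.6851, 0.1001, 0.2462]
tool_rot: [-3.134, 0.0, 1.571]
contact_force: [1.3, -0.9, 0.3]
opening: 0.0573
grip_force: 0.0
```

Request:
{"method": "step_arm", "body": {
  "commands": [
    [0.65,0,0,3,0,0,0],
    [0.65,0,0,5,0,0,0],
    [0.65,-2.5,2.5,5,0,0,0],
    [0.65,-5,5,5,0,0,0],
    [0.65,-7.5,7.5,4,0,0,0]
  ]
}}

```text
time: 5.88
tool_pos: [0.6118, 0.1756, 0.2914]
tool_rot: [3.137, -0.001, 1.569]
contact_force: [0.5, 0.8, 0.1]
opening: 0.0598
grip_force: 0.0
```

Request:
{"method": "step_arm", "body": {
  "commands": [
    [0.65,-2.5,2.5,-3,0,0,0],
    [0.65,-5,5,-6,0,0,0],
    [0.65,-7.5,8,-9,0,0,0],
    [0.65,-9.9,11,-12,0,0,0],
    [0.65,-9.9,11,-12,0,0,0]
  ]
}}

```text
time: 6.3
tool_pos: [0.5091, 0.2869, 0.1669]
tool_rot: [-3.137, 0.001, 1.572]
contact_force: [0.5, 0.3, -1.0]
opening: 0.0594
grip_force: 0.0
```

```bash
cat > look.py <<'E'
from h import *
import sys
t=observe()["tool_pos"]; print("tcp",t.round(4))
m=camera_model("wrist");im=read_camera("wrist")[:,:,::-1].copy(); cv2.imwrite("pics/last.png",im)
b,g,r=[im[:,:,i].astype(int) for i in range(3)]
M=((b>150)&(b-r>=-2)).astype(np.uint8)
M=cv2.morphologyEx(M,cv2.MORPH_OPEN,np.ones((3,3)))
for c in blobs(M,100):
    (u,v),rr=cv2.minEnclosingCircle(c); p=onz("wrist",u,v,.09,m)
    if .38<p[0]<.56 and .22<p[1]<.42: print(np.round([u,v,rr],1),cv2.boundingRect(c),p.round(4), "d cm",((p-t)*100).round(1)[:2])
E
python3 look.py
```

```text
tcp [0.5091 0.2869 0.1669]
[266.  197.6  19.6] (248, 181, 35, 37) [0.5141 0.2896 0.09  ] d cm [0.5 0.3]
[168.5 197.   18.9] (152, 179, 34, 35) [0.4316 0.2897 0.09  ] d cm [-7.7  0.3]
[165.2  94.3  18.4] (148, 77, 35, 36) [0.4329 0.3754 0.09  ] d cm [-7.6  8.8]
[264.3  89.   19. ] (246, 71, 37, 37) [0.5123 0.3771 0.09  ] d cm [0.3 9. ]
[121.7  54.4  11.7] (113, 44, 15, 23) [0.3931 0.4133 0.09  ] d cm [-11.6  12.6]
```

Request:
{"method": "step_arm", "body": {
  "commands": [
    [0.65,0,0.1,-2,0,0,0],
    [0.65,0,0.1,-5,0,0,0],
    [0.65,0,0.1,-8,0,0,0],
    [0.65,0,0.1,-10.4,0,0,0],
    [0.65,0,0.1,-10.4,0,0,0]
  ]
}}

```text
time: 6.77
tool_pos: [0.5099, 0.2849, 0.0609]
tool_rot: [-3.133, 0.004, 1.571]
contact_force: [-0.6, -0.5, -0.4]
opening: 0.0597
grip_force: 0.0
```

Request:
{"method": "step_arm", "body": {
  "commands": [
    [0.2,0,0,0,0,0,0],
    [0.2,0,0,0,0,0,0],
    [0.2,0,0,0,0,0,0],
    [0.2,0,0,0,0,0,0],
    [0.2,0,0,0,0,0,0]
  ],
  "grip_force": 15
}}

```text
time: 7.18
tool_pos: [0.5135, 0.2865, 0.0671]
tool_rot: [3.139, -0.001, 1.571]
contact_force: [0.4, -0.8, 1.2]
opening: 0.0312
grip_force: 0.2
```

Request:
{"method": "step_arm", "body": {
  "commands": [
    [0.2,0,0,0,0,0,0],
    [0.2,0,0,2,0,0,0],
    [0.2,0,0,6,0,0,0],
    [0.2,0,0,10,0,0,0],
    [0.2,0,-2,14,0,0,0]
  ]
}}

```text
time: 7.6
tool_pos: [0.5123, 0.2696, 0.2049]
tool_rot: [3.141, -0.001, 1.573]
contact_force: [1.0, 0.0, -0.6]
opening: 0.0299
grip_force: 15.0
```

Request:
{"method": "step_arm", "body": {
  "commands": [
    [0.2,-0.5,-3,2,0,0,0],
    [0.2,-1,-6.5,4,0,0,0],
    [0.2,-2,-10,6,0,0,0],
    [0.2,-3,-13.5,7,0,0,0],
    [0.2,-4,-17,7,0,0,0]
  ]
}}

```text
time: 8.02
tool_pos: [0.4729, 0.0963, 0.2758]
tool_rot: [3.136, -0.0, 1.571]
contact_force: [1.6, -0.4, -0.1]
opening: 0.0294
grip_force: 15.0
```

Request:
{"method": "step_arm", "body": {
  "commands": [
    [0.2,-1,-3.5,0,0,0,0],
    [0.2,-2,-7,0,0,0,0],
    [0.2,-3,-10.5,0,0,0,0],
    [0.2,-4,-14,0,0,0,0],
    [0.2,-4.3,-17.5,0,0,0,0]
  ]
}}

```text
time: 8.43
tool_pos: [0.428, -0.0786, 0.2734]
tool_rot: [3.141, 0.0, 1.571]
contact_force: [1.7, -0.6, -1.4]
opening: 0.0297
grip_force: 15.0
```

Request:
{"method": "step_arm", "body": {
  "commands": [
    [0.2,0,-3,0,0,0,0],
    [0.2,0,-6,0,0,0,0],
    [0.2,0,-6,0,0,0,0],
    [0.2,0,-6,0,0,0,0],
    [0.2,0,-6,0,0,0,0]
  ]
}}

```text
time: 8.85
tool_pos: [0.4295, -0.1369, 0.2729]
tool_rot: [-3.141, -0.001, 1.57]
contact_force: [0.2, -0.1, -1.7]
opening: 0.0293
grip_force: 15.0
```

Run:
```python
from h import *
t=observe(); print("tcp",t["tool_pos"].round(4),t["opening"],t["contact_force"])
m=camera_model("wrist");im=read_camera("wrist")[:,:,::-1].copy()
for x in (-72,72):
  for y in (-97.5,97.5):
    u,v=proj("wrist",(.461+x/1000,-.205+y/1000,.178),m); print(u,v)
cv2.imwrite("pics/w3.png",im)
```

```text
tcp [ 0.4295 -0.1369  0.2729] 0.02929590038555049 [ 0.23871065 -0.08721609 -1.68256595]
223.43886666657284 337.1826891463352
212.7536314591585 162.3313784054306
349.61650878589 333.5061435340267
374.0116613528771 163.49663012762923
```

View pics/w3.png

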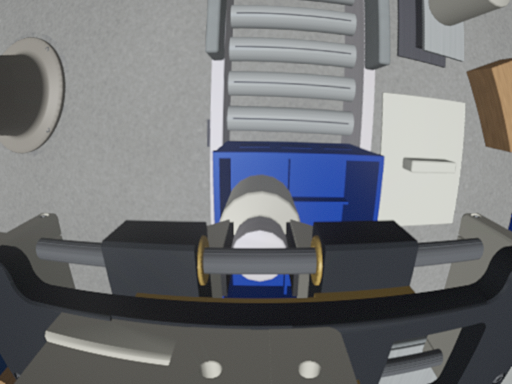

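The wrist view shows the held jar above the crate. The inner rim's +y corners are at about (218,156) and (378,158), and the cross dividers are visible at (290,170) and (330,200).

Run:
```python
from h import *
m=camera_model("wrist")
for u,v in [(218,156),(378,158),(215,151),(381,153)]: print(onz("wrist",u,v,.178,m).round(4))
print("divider pts",onz("wrist",290,165,.094,m),onz("wrist",290,190,.094,m),onz("wrist",340,200,.094,m))
# top again, arm out of the way of the far rim?
im=read_camera("top")[:,:,::-1].copy(); cv2.imwrite("pics/t3.png",im)
h=cv2.cvtColor(im,cv2.COLOR_BGR2HSV);M=(h[...,0]>100)&(h[...,0]<130)&(h[...,1]>120);R=np.zeros_like(M);R[180:258,310:415]=1
c=max(blobs(M&R,100),key=cv2.contourArea);print(cv2.boundingRect(c))
```

```text
[ 0.3938 -0.1017  0.178 ]
[ 0.5367 -0.1019  0.178 ]
[ 0.3913 -0.0973  0.178 ]
[ 0.5394 -0.0972  0.178 ]
divider pts [ 0.46473406 -0.12393224  0.094     ] [ 0.46544753 -0.15366266  0.094     ] [ 0.52710081 -0.16608214  0.094     ]
(319, 187, 23, 63)
```

Request:
{"method": "step_arm", "body": {
  "commands": [
    [0.2,0.5,0,-2,0,0,0],
    [0.2,0.5,0,-5,0,0,0],
    [0.2,0.5,0,-8,0,0,0],
    [0.2,0.5,0,-10,0,0,0],
    [0.2,0.5,0,-10,0,0,0]
  ]
}}

```text
time: 9.37
tool_pos: [0.4325, -0.135, 0.1695]
tool_rot: [-3.135, -0.004, 1.573]
contact_force: [-0.1, 0.7, -0.7]
opening: 0.0297
grip_force: 15.0
```

Request:
{"method": "step_arm", "body": {
  "commands": [
    [0.2,0,0,-1,0,0,0],
    [0.2,0,0,-2,0,0,0],
    [0.2,0,0,-2.7,0,0,0],
    [0.2,0,0,-3,0,0,0],
    [0.2,0,0,-3,0,0,0]
  ]
}}

```text
time: 9.78
tool_pos: [0.4349, -0.137, 0.1432]
tool_rot: [3.142, -0.0, 1.572]
contact_force: [0.7, 0.3, -1.4]
opening: 0.0295
grip_force: 15.0
```

Request:
{"method": "step_arm", "body": {
  "commands": [
    [0.2,0,0,-0.2,0,0,0],
    [0.2,0,0,-0.3,0,0,0],
    [0.2,0,0,-0.4,0,0,0],
    [0.2,0,0,-0.4,0,0,0],
    [0.2,0,0,-0.4,0,0,0]
  ]
}}

```text
time: 10.2
tool_pos: [0.4348, -0.1374, 0.1391]
tool_rot: [3.141, 0.0, 1.571]
contact_force: [-0.1, -0.3, -1.8]
opening: 0.0294
grip_force: 15.0
```

Request:
{"method": "step_arm", "body": {
  "commands": [
    [0.2,0,0,-0.1,0,0,0],
    [0.2,0,0,-0.2,0,0,0],
    [0.2,0,0,-0.2,0,0,0]
  ]
}}

```text
time: 10.45
tool_pos: [0.4353, -0.138, 0.1385]
tool_rot: [3.139, 0.002, 1.571]
contact_force: [-2.7, 0.0, 11.5]
opening: 0.0298
grip_force: 15.0
```

Request:
{"method": "step_arm", "body": {
  "commands": [
    [0.4,0,0,0,0,0,0],
    [0.4,0,0,0,0,0,0],
    [0.4,0,0,0,0,0,0]
  ]
}}

```text
time: 10.7
tool_pos: [0.4347, -0.1374, 0.137]
tool_rot: [3.141, -0.0, 1.571]
contact_force: [0.3, 0.3, 0.0]
opening: 0.0364
grip_force: 0.0
```

Request:
{"method": "step_arm", "body": {
  "commands": [
    [0.4,0,0,1,0,0,0],
    [0.4,0,0,4,0,0,0],
    [0.4,0,0,7,0,0,0],
    [0.4,0,0,10,0,0,0],
    [0.4,0,0,13,0,0,0]
  ]
}}

```text
time: 11.12
tool_pos: [0.4344, -0.1372, 0.2681]
tool_rot: [-3.141, -0.0, 1.571]
contact_force: [1.4, 0.2, -0.1]
opening: 0.0368
grip_force: 0.0
```

Run:
```python
from h import *
t=observe(); T=t["tool_pos"]; print("tcp",T.round(4))
m=camera_model("wrist");im=read_camera("wrist")[:,:,::-1].copy(); cv2.imwrite("pics/w4.png",im)
b,g,r=[im[:,:,i].astype(int) for i in range(3)]
M=((b>150)&(b-r>=-2)).astype(np.uint8); M=cv2.morphologyEx(M,cv2.MORPH_OPEN,np.ones((3,3)))
for c in blobs(M,100):
    (u,v),rr=cv2.minEnclosingCircle(c); p=onz("wrist",u,v,.162,m)
    if np.hypot(*(p-T)[:2])<.1: print(np.round([u,v,rr],1),cv2.boundingRect(c),p.round(4))
```

```text
tcp [ 0.4344 -0.1372  0.2681]
[254.  280.5  25.6] (229, 275, 51, 13) [ 0.4288 -0.2318  0.162 ]
[282.  137.   56.1] (226, 131, 113, 12) [ 0.4543 -0.087   0.162 ]
[287.  119.   65.2] (222, 108, 131, 26) [ 0.4586 -0.0709  0.162 ]
[273.4 100.   46.6] (227, 95, 94, 13) [ 0.4466 -0.0542  0.162 ]
[288.   85.5  65.4] (223, 71, 131, 27) [ 0.4593 -0.041   0.162 ]
[189.2 173.7 195.6] (0, 0, 385, 246) [ 0.3696 -0.12    0.162 ]
```

View pics/w4.png

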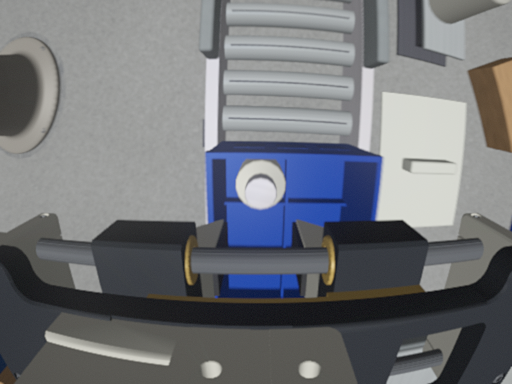

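The jar stands upright in its cell, with its cap at about (261,191). The divider is at column 285 and the cross divider at row 203.

Run:
```python
from h import *
m=camera_model("wrist"); print(onz("wrist",261,191,.162,m).round(4), "true .435 -.1375")
for u,v in [(212,156),(378,158)]: print(onz("wrist",u,v,.178,m).round(4))
```

```text
[ 0.4392 -0.1397  0.162 ] true .435 -.1375
[ 0.3966 -0.104   0.178 ]
[ 0.5456 -0.1045  0.178 ]
```

Request:
{"method": "step_arm", "body": {
  "commands": [
    [0.65,0,4,0,0,0,0],
    [0.65,0,8,0,0,0,0],
    [0.65,0,12,0,0,0,0],
    [0.65,0,16,0,0,0,0],
    [0.65,0,20,0,0,0,0]
  ]
}}

```text
time: 11.58
tool_pos: [0.4343, 0.0643, 0.2667]
tool_rot: [3.142, -0.0, 1.57]
contact_force: [1.2, 0.7, 0.3]
opening: 0.0596
grip_force: 0.0
```

Request:
{"method": "step_arm", "body": {
  "commands": [
    [0.65,0,4,-2,0,0,0],
    [0.65,0,7.5,-4,0,0,0],
    [0.65,-0.1,11,-6,0,0,0],
    [0.65,-0.2,14.5,-8,0,0,0],
    [0.65,-0.3,18,-9,0,0,0]
  ]
}}

```text
time: 12.0
tool_pos: [0.4301, 0.2441, 0.1742]
tool_rot: [-3.138, 0.001, 1.571]
contact_force: [0.6, -0.5, 0.4]
opening: 0.0597
grip_force: 0.0
```

Request:
{"method": "step_arm", "body": {
  "commands": [
    [0.65,0,2,0,0,0,0],
    [0.65,0,4.2,0,0,0,0],
    [0.65,0,4.2,0,0,0,0],
    [0.65,0,4.2,0,0,0,0],
    [0.65,0,4.2,0,0,0,0]
  ]
}}

```text
time: 12.42
tool_pos: [0.4315, 0.2841, 0.1766]
tool_rot: [-3.141, 0.001, 1.571]
contact_force: [0.8, 0.6, -0.6]
opening: 0.0595
grip_force: 0.0
```

```bash
python3 look.py
```

```text
tcp [0.4315 0.2841 0.1766]
[259.5 225.   17.9] (244, 215, 32, 23) [0.4315 0.2589 0.09  ] d cm [-0.  -2.5]
[218.5 220.   11.7] (207, 215, 24, 10) [0.3954 0.2634 0.09  ] d cm [-3.6 -2.1]
[260.  192.   17.5] (244, 176, 34, 33) [0.4319 0.2889 0.09  ] d cm [0.  0.5]
[357.   91.5  17.4] (340, 76, 34, 33) [0.5131 0.376  0.09  ] d cm [8.2 9.2]
[261.6  90.7  18. ] (244, 74, 36, 35) [0.4332 0.3737 0.09  ] d cm [0.2 9. ]
```

Request:
{"method": "step_arm", "body": {
  "commands": [
    [0.65,0,0.2,-3,0,0,0],
    [0.65,0,0.2,-6,0,0,0],
    [0.65,0,0.2,-9,0,0,0],
    [0.65,0,0.2,-11,0,0,0],
    [0.65,0,0.2,-11,0,0,0]
  ]
}}

```text
time: 12.88
tool_pos: [0.4295, 0.2843, 0.0634]
tool_rot: [-3.135, 0.003, 1.569]
contact_force: [-1.1, -0.3, -0.3]
opening: 0.0598
grip_force: 0.0
```

Request:
{"method": "step_arm", "body": {
  "commands": [
    [0.2,0,0,0,0,0,0],
    [0.2,0,0,0,0,0,0],
    [0.2,0,0,0,0,0,0],
    [0.2,0,0,0,0,0,0],
    [0.2,0,0,0,0,0,0]
  ]
}}

```text
time: 13.3
tool_pos: [0.4323, 0.2869, 0.0681]
tool_rot: [3.14, -0.001, 1.571]
contact_force: [0.8, -0.0, -0.5]
opening: 0.031
grip_force: 0.0
```

Request:
{"method": "step_arm", "body": {
  "commands": [
    [0.2,0,0,0,0,0,0],
    [0.2,0,0,0,0,0,0]
  ]
}}

```text
time: 13.47
tool_pos: [0.4323, 0.2869, 0.0681]
tool_rot: [3.14, -0.001, 1.571]
contact_force: [-1.0, -0.7, 7.0]
opening: 0.0295
grip_force: 15.0
```

Request:
{"method": "step_arm", "body": {
  "commands": [
    [0.2,0,0,3,0,0,0],
    [0.2,0,0,7,0,0,0],
    [0.2,0.5,-1,11,0,0,0],
    [0.2,1,-3,15,0,0,0],
    [0.2,1.5,-6,18,0,0,0]
  ]
}}

```text
time: 13.88
tool_pos: [0.4464, 0.2304, 0.247]
tool_rot: [3.139, -0.002, 1.573]
contact_force: [1.1, -0.8, -1.2]
opening: 0.0294
grip_force: 15.0
```

Request:
{"method": "step_arm", "body": {
  "commands": [
    [0.2,1,-3.8,1,0,0,0],
    [0.2,2,-7.6,2,0,0,0],
    [0.2,3,-11.4,2.5,0,0,0],
    [0.2,4,-15.2,2.5,0,0,0],
    [0.2,4.6,-19,2.5,0,0,0]
  ]
}}

```text
time: 14.3
tool_pos: [0.4927, 0.0377, 0.2695]
tool_rot: [3.14, 0.0, 1.571]
contact_force: [0.2, 0.3, -0.6]
opening: 0.0296
grip_force: 15.0
```

Request:
{"method": "step_arm", "body": {
  "commands": [
    [0.2,0,-4,0,0,0,0],
    [0.2,0,-8,0,0,0,0],
    [0.2,0,-12,0,0,0,0],
    [0.2,0,-15,0,0,0,0],
    [0.2,0,-17.4,0,0,0,0]
  ]
}}

```text
time: 14.72
tool_pos: [0.4917, -0.137, 0.2688]
tool_rot: [-3.141, 0.0, 1.569]
contact_force: [0.1, 0.8, -1.9]
opening: 0.0295
grip_force: 15.0
```

Request:
{"method": "step_arm", "body": {
  "commands": [
    [0.2,0,0,0,0,0,0],
    [0.2,0,0,0,0,0,0],
    [0.2,0,0,0,0,0,0]
  ]
}}

```text
time: 14.97
tool_pos: [0.492, -0.1338, 0.2688]
tool_rot: [-3.141, -0.001, 1.571]
contact_force: [0.2, -0.3, -1.6]
opening: 0.0298
grip_force: 15.0
```

```bash
cat > rim.py <<'E'
# inner +y rim corners, wrist view: blue blob bounds (left/right cols and top row)
from h import *
t=observe(); T=t["tool_pos"]; print("tcp",T.round(4),"open",round(t["opening"],4),t["contact_force"].round(1))
m=camera_model("wrist");im=read_camera("wrist")[:,:,::-1].copy(); cv2.imwrite("pics/last.png",im)
h=cv2.cvtColor(im,cv2.COLOR_BGR2HSV); M=(h[...,0]>100)&(h[...,0]<130)&(h[...,1]>120)&(h[...,2]>40)
c=max(blobs(M,500),key=cv2.contourArea)[:,0]
# rim outline: map to rim plane
P=np.array([onz("wrist",u,v,.178,m)[:2] for u,v in c]); 
ok=(c[:,1]>150)&(c[:,1]<215); 
print("outer x",P[ok,0].min().round(4),P[ok,0].max().round(4),"mid",((P[ok,0].min()+P[ok,0].max())/2).round(4),"outer y max",P[:,1].max().round(4))
E
python3 rim.py
```

```text
tcp [ 0.492  -0.1338  0.2688] open 0.0298 [ 0.2 -0.3 -1.6]
outer x 0.3895 0.5425 mid 0.466 outer y max -0.0972
```

Request:
{"method": "step_arm", "body": {
  "commands": [
    [0.2,0.25,-0.3,-3,0,0,0],
    [0.2,0.25,-0.3,-6,0,0,0],
    [0.2,0.25,-0.3,-9,0,0,0],
    [0.2,0.25,-0.3,-9,0,0,0],
    [0.2,0.25,-0.3,-9,0,0,0]
  ]
}}

```text
time: 15.43
tool_pos: [0.4942, -0.1361, 0.1785]
tool_rot: [-3.139, -0.001, 1.572]
contact_force: [0.8, -0.4, -0.8]
opening: 0.0297
grip_force: 15.0
```

Request:
{"method": "step_arm", "body": {
  "commands": [
    [0.2,0,0,-1,0,0,0],
    [0.2,0,0,-2,0,0,0],
    [0.2,0,0,-3,0,0,0],
    [0.2,0,0,-3.5,0,0,0],
    [0.2,0,0,-3.6,0,0,0]
  ]
}}

```text
time: 15.85
tool_pos: [0.4942, -0.1372, 0.1419]
tool_rot: [-3.14, -0.001, 1.571]
contact_force: [-0.1, 0.2, -1.7]
opening: 0.0298
grip_force: 15.0
```

Request:
{"method": "step_arm", "body": {
  "commands": [
    [0.2,0,0,-0.1,0,0,0],
    [0.2,0,0,-0.2,0,0,0],
    [0.2,0,0,-0.2,0,0,0]
  ]
}}

```text
time: 16.1
tool_pos: [0.4949, -0.1376, 0.1411]
tool_rot: [3.141, 0.0, 1.571]
contact_force: [-0.8, -1.0, -0.8]
opening: 0.0296
grip_force: 15.0
```

Request:
{"method": "step_arm", "body": {
  "commands": [
    [0.2,0,0,-0.1,0,0,0],
    [0.2,0,0,-0.2,0,0,0],
    [0.2,0,0,-0.2,0,0,0],
    [0.2,0,0,-0.2,0,0,0]
  ]
}}

```text
time: 16.43
tool_pos: [0.495, -0.1377, 0.14]
tool_rot: [3.14, 0.001, 1.571]
contact_force: [-2.2, 0.2, 5.6]
opening: 0.0296
grip_force: 15.0
```

Request:
{"method": "step_arm", "body": {
  "commands": [
    [0.4,0,0,0,0,0,0],
    [0.4,0,0,0,0,0,0],
    [0.4,0,0,0,0,0,0]
  ]
}}

```text
time: 16.68
tool_pos: [0.4948, -0.1375, 0.139]
tool_rot: [3.141, 0.0, 1.571]
contact_force: [-0.0, -0.0, -0.7]
opening: 0.0364
grip_force: 0.0
```

Request:
{"method": "step_arm", "body": {
  "commands": [
    [0.4,0,0,1,0,0,0],
    [0.4,0,0,4,0,0,0],
    [0.4,0,0,7,0,0,0],
    [0.4,0,0,10,0,0,0],
    [0.4,0,0,13,0,0,0]
  ]
}}

```text
time: 17.1
tool_pos: [0.4945, -0.1373, 0.2711]
tool_rot: [3.141, 0.0, 1.571]
contact_force: [1.1, 0.2, -0.1]
opening: 0.0369
grip_force: 0.0
```

Request:
{"method": "step_arm", "body": {
  "commands": [
    [0.65,0,4,0,0,0,0],
    [0.65,0,8,0,0,0,0],
    [0.65,0,12,0,0,0,0],
    [0.65,0,16,0,0,0,0],
    [0.65,0,20,0,0,0,0]
  ]
}}

```text
time: 17.52
tool_pos: [0.4944, 0.0643, 0.2699]
tool_rot: [3.14, -0.0, 1.57]
contact_force: [0.6, -0.9, -0.6]
opening: 0.0595
grip_force: 0.0
```

Request:
{"method": "step_arm", "body": {
  "commands": [
    [0.65,0.4,4,-1,0,0,0],
    [0.65,0.8,8,-2,0,0,0],
    [0.65,1.2,12,-3,0,0,0],
    [0.65,1.6,16,-4,0,0,0],
    [0.65,1.8,20,-5,0,0,0]
  ]
}}

```text
time: 17.93
tool_pos: [0.5128, 0.2646, 0.2193]
tool_rot: [3.141, -0.0, 1.571]
contact_force: [1.2, 0.1, 0.2]
opening: 0.0598
grip_force: 0.0
```

Request:
{"method": "step_arm", "body": {
  "commands": [
    [0.65,0,4,-1,0,0,0],
    [0.65,0,8,-2,0,0,0],
    [0.65,0,11,-4,0,0,0],
    [0.65,0,11,-4,0,0,0],
    [0.65,0,11,-4,0,0,0]
  ]
}}

```text
time: 18.35
tool_pos: [0.5116, 0.3737, 0.1776]
tool_rot: [-3.139, 0.002, 1.574]
contact_force: [-0.2, 0.0, 0.1]
opening: 0.0596
grip_force: 0.0
```

```bash
python3 look.py
```

```text
tcp [0.5116 0.3737 0.1776]
[124.5 196.    9.7] (115, 190, 20, 13) [0.3869 0.374  0.09  ] d cm [-12.5   0. ]
[171.5 196.5  16.8] (156, 181, 32, 32) [0.4336 0.3739 0.09  ] d cm [-7.8  0. ]
[261.8 194.9  17.3] (245, 179, 34, 33) [0.5133 0.3757 0.09  ] d cm [0.2 0.2]
[146.4 194.9  25. ] (130, 170, 24, 50) [0.4096 0.3752 0.09  ] d cm [-10.2   0.1]
[130.8 152.8  18.5] (113, 141, 36, 25) [0.3975 0.4138 0.09  ] d cm [-11.4   4. ]
```

Request:
{"method": "step_arm", "body": {
  "commands": [
    [0.65,0.1,0,-3,0,0,0],
    [0.65,0.1,0,-6,0,0,0],
    [0.65,0.1,0,-9,0,0,0],
    [0.65,0.1,0,-11,0,0,0],
    [0.65,0.1,0,-11,0,0,0]
  ]
}}

```text
time: 18.82
tool_pos: [0.5123, 0.3698, 0.0658]
tool_rot: [-3.136, 0.004, 1.569]
contact_force: [-0.6, -0.7, -0.2]
opening: 0.0598
grip_force: 0.0
```

Request:
{"method": "step_arm", "body": {
  "commands": [
    [0.2,0,0,0,0,0,0],
    [0.2,0,0,0,0,0,0],
    [0.2,0,0,0,0,0,0],
    [0.2,0,0,0,0,0,0],
    [0.2,0,0,0,0,0,0]
  ]
}}

```text
time: 19.23
tool_pos: [0.5143, 0.3728, 0.0704]
tool_rot: [3.139, -0.001, 1.571]
contact_force: [-0.4, -0.1, 0.9]
opening: 0.0309
grip_force: 0.3
```

Request:
{"method": "step_arm", "body": {
  "commands": [
    [0.2,0,0,0,0,0,0],
    [0.2,0,0,0,0,0,0]
  ]
}}

```text
time: 19.4
tool_pos: [0.5141, 0.3729, 0.0703]
tool_rot: [3.14, -0.001, 1.571]
contact_force: [-0.7, 0.4, 7.8]
opening: 0.0294
grip_force: 15.0
```

Request:
{"method": "step_arm", "body": {
  "commands": [
    [0.2,0,0,3,0,0,0],
    [0.2,0,0,7,0,0,0],
    [0.2,0,-1,11,0,0,0],
    [0.2,0,-3,15,0,0,0],
    [0.2,0,-6,18,0,0,0]
  ]
}}

```text
time: 19.82
tool_pos: [0.5136, 0.3163, 0.2491]
tool_rot: [3.139, -0.002, 1.574]
contact_force: [0.8, -0.4, -0.8]
opening: 0.0299
grip_force: 15.0
```

Request:
{"method": "step_arm", "body": {
  "commands": [
    [0.2,-0.5,-4,1,0,0,0],
    [0.2,-1,-8,2,0,0,0],
    [0.2,-1.5,-12,3,0,0,0],
    [0.2,-2,-16,3,0,0,0],
    [0.2,-2.5,-20,3,0,0,0]
  ]
}}

```text
time: 20.23
tool_pos: [0.4882, 0.1135, 0.277]
tool_rot: [3.14, 0.0, 1.571]
contact_force: [1.1, -0.8, -0.3]
opening: 0.0297
grip_force: 15.0
```

Request:
{"method": "step_arm", "body": {
  "commands": [
    [0.2,-0.5,-4,0,0,0,0],
    [0.2,-1,-8,0,0,0,0],
    [0.2,-1.5,-12,0,0,0,0],
    [0.2,-2,-16,0,0,0,0],
    [0.2,-2.5,-20,0,0,0,0]
  ]
}}

```text
time: 20.65
tool_pos: [0.4629, -0.0866, 0.2764]
tool_rot: [3.141, 0.0, 1.571]
contact_force: [1.0, -1.3, -1.1]
opening: 0.03
grip_force: 15.0
```

Request:
{"method": "step_arm", "body": {
  "commands": [
    [0.2,-1,-4,0,0,0,0],
    [0.2,-2,-8,0,0,0,0],
    [0.2,-2.8,-12,0,0,0,0],
    [0.2,-2.8,-12,0,0,0,0],
    [0.2,-2.8,-12,0,0,0,0]
  ]
}}

```text
time: 21.07
tool_pos: [0.435, -0.2067, 0.276]
tool_rot: [-3.141, -0.0, 1.566]
contact_force: [0.4, 0.5, -1.3]
opening: 0.0291
grip_force: 15.0
```

```bash
python3 rim.py
```

```text
tcp [ 0.435  -0.2067  0.276 ] open 0.0291 [ 0.4  0.5 -1.3]
outer x 0.3883 0.5411 mid 0.4647 outer y max -0.0982
```

View pics/last.png

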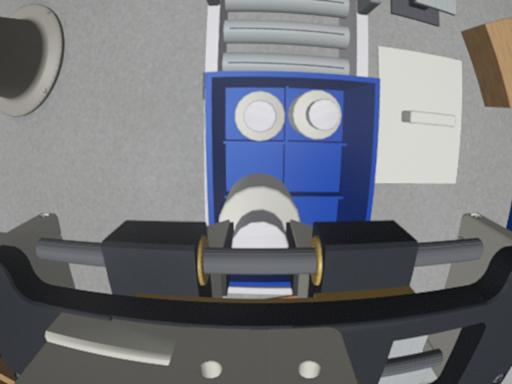

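The two placed jars stand in the far cells, caps at (260,116) and (323,114). The crate hasn't been disturbed.

Request:
{"method": "step_arm", "body": {
  "commands": [
    [0.2,0,-3,0,0,0,0],
    [0.2,0,-6,0,0,0,0],
    [0.2,0,-6,0,0,0,0],
    [0.2,0,-6,-2,0,0,0],
    [0.2,0,-6,-4,0,0,0]
  ]
}}

```text
time: 21.53
tool_pos: [0.4368, -0.264, 0.2366]
tool_rot: [3.139, 0.001, 1.572]
contact_force: [0.1, -0.8, -1.4]
opening: 0.0295
grip_force: 15.0
```

Request:
{"method": "step_arm", "body": {
  "commands": [
    [0.2,0,0,-2,0,0,0],
    [0.2,0,0,-4,0,0,0],
    [0.2,0,0,-5,0,0,0],
    [0.2,0,0,-5,0,0,0]
  ]
}}

```text
time: 21.87
tool_pos: [0.4352, -0.2627, 0.1843]
tool_rot: [-3.138, -0.003, 1.573]
contact_force: [0.5, -0.2, -0.4]
opening: 0.0295
grip_force: 15.0
```

Request:
{"method": "step_arm", "body": {
  "commands": [
    [0.2,0,0,-1,0,0,0],
    [0.2,0,0,-2,0,0,0],
    [0.2,0,0,-3,0,0,0],
    [0.2,0,0,-3.9,0,0,0],
    [0.2,0,0,-3.9,0,0,0]
  ]
}}

```text
time: 22.28
tool_pos: [0.4349, -0.2643, 0.1453]
tool_rot: [-3.139, -0.002, 1.571]
contact_force: [-0.3, -0.3, -1.5]
opening: 0.0296
grip_force: 15.0
```

Request:
{"method": "step_arm", "body": {
  "commands": [
    [0.2,0,0,-0.1,0,0,0],
    [0.2,0,0,-0.2,0,0,0],
    [0.2,0,0,-0.2,0,0,0]
  ]
}}

```text
time: 22.53
tool_pos: [0.4359, -0.2652, 0.1456]
tool_rot: [3.141, 0.0, 1.571]
contact_force: [-0.5, 0.1, 0.1]
opening: 0.0298
grip_force: 15.0
```

Request:
{"method": "step_arm", "body": {
  "commands": [
    [0.2,0,0,-0.1,0,0,0],
    [0.2,0,0,-0.2,0,0,0],
    [0.2,0,0,-0.3,0,0,0],
    [0.2,0,0,-0.4,0,0,0],
    [0.2,0,0,-0.4,0,0,0]
  ]
}}

```text
time: 22.95
tool_pos: [0.4362, -0.266, 0.1426]
tool_rot: [3.14, 0.003, 1.571]
contact_force: [-1.8, -1.5, 6.9]
opening: 0.0299
grip_force: 15.0
```

Contact at the expected floor height. I'll release and fetch the fourth jar at (.432,.372).

Request:
{"method": "step_arm", "body": {
  "commands": [
    [0.4,0,0,0,0,0,0],
    [0.4,0,0,0,0,0,0],
    [0.4,0,0,0,0,0,0]
  ]
}}

```text
time: 23.2
tool_pos: [0.4357, -0.2649, 0.1413]
tool_rot: [3.141, -0.0, 1.571]
contact_force: [-0.2, 0.5, 0.7]
opening: 0.0369
grip_force: 0.0
```

Request:
{"method": "step_arm", "body": {
  "commands": [
    [0.4,0,0,1,0,0,0],
    [0.4,0,0,4,0,0,0],
    [0.4,0,0,7,0,0,0],
    [0.4,0,0,10,0,0,0],
    [0.4,0,0,13,0,0,0]
  ]
}}

```text
time: 23.62
tool_pos: [0.4356, -0.2647, 0.2734]
tool_rot: [3.141, 0.0, 1.571]
contact_force: [0.9, 0.3, -0.3]
opening: 0.0364
grip_force: 0.0
```

Request:
{"method": "step_arm", "body": {
  "commands": [
    [0.65,0,4,0,0,0,0],
    [0.65,0,8,0,0,0,0],
    [0.65,0,12,0,0,0,0],
    [0.65,0,16,0,0,0,0],
    [0.65,0,20,0,0,0,0]
  ]
}}

```text
time: 24.03
tool_pos: [0.4353, -0.0632, 0.2721]
tool_rot: [3.141, 0.0, 1.57]
contact_force: [1.5, -0.0, 1.0]
opening: 0.0586
grip_force: 0.0
```

Request:
{"method": "step_arm", "body": {
  "commands": [
    [0.65,0,4,0,0,0,0],
    [0.65,0,8,0,0,0,0],
    [0.65,0,12,0,0,0,0],
    [0.65,0,16,0,0,0,0],
    [0.65,0,20,0,0,0,0]
  ]
}}

```text
time: 24.45
tool_pos: [0.4352, 0.1371, 0.2722]
tool_rot: [3.14, -0.0, 1.571]
contact_force: [0.7, 1.7, 0.8]
opening: 0.06
grip_force: 0.0
```

Request:
{"method": "step_arm", "body": {
  "commands": [
    [0.65,0,4,-2,0,0,0],
    [0.65,0,8,-4,0,0,0],
    [0.65,-0.1,12,-6,0,0,0],
    [0.65,-0.2,16,-8,0,0,0],
    [0.65,-0.3,20,-9,0,0,0]
  ]
}}

```text
time: 24.87
tool_pos: [0.432, 0.3254, 0.1835]
tool_rot: [-3.14, 0.001, 1.571]
contact_force: [1.6, -0.5, 0.2]
opening: 0.0597
grip_force: 0.0
```

Request:
{"method": "step_arm", "body": {
  "commands": [
    [0.65,0,2,0,0,0,0],
    [0.65,0,3.7,0,0,0,0],
    [0.65,0,3.7,0,0,0,0],
    [0.65,0,3.7,0,0,0,0]
  ]
}}

```text
time: 25.2
tool_pos: [0.4327, 0.3614, 0.1848]
tool_rot: [-3.142, 0.0, 1.573]
contact_force: [0.4, -1.0, -0.4]
opening: 0.0596
grip_force: 0.0
```

```bash
python3 look.py
```

```text
tcp [0.4327 0.3614 0.1848]
[205.  209.   12.7] (195, 200, 21, 21) [0.3835 0.3481 0.09  ] d cm [-4.9 -1.3]
[259.9 180.3  16.7] (244, 165, 33, 32) [0.4331 0.3747 0.09  ] d cm [0.  1.3]
[202.  183.   25.1] (189, 160, 26, 47) [0.382  0.3723 0.09  ] d cm [-5.1  1.1]
```

Request:
{"method": "step_arm", "body": {
  "commands": [
    [0.65,0,1.0,-3,0,0,0],
    [0.65,0,1.0,-6,0,0,0],
    [0.65,0,1.0,-9,0,0,0],
    [0.65,0,1.0,-11.7,0,0,0],
    [0.65,0,1.0,-11.7,0,0,0]
  ]
}}

```text
time: 25.67
tool_pos: [0.4305, 0.3677, 0.0633]
tool_rot: [-3.134, 0.005, 1.569]
contact_force: [-1.0, -0.2, -0.9]
opening: 0.0596
grip_force: 0.0
```

Request:
{"method": "step_arm", "body": {
  "commands": [
    [0.2,0,0,0,0,0,0],
    [0.2,0,0,0,0,0,0],
    [0.2,0,0,0,0,0,0],
    [0.2,0,0,0,0,0,0],
    [0.2,0,0,0,0,0,0]
  ]
}}

```text
time: 26.08
tool_pos: [0.4337, 0.3713, 0.0692]
tool_rot: [3.139, -0.001, 1.571]
contact_force: [0.2, 0.0, 0.5]
opening: 0.0307
grip_force: 0.0
```

Request:
{"method": "step_arm", "body": {
  "commands": [
    [0.2,0,0,0,0,0,0],
    [0.2,0,0,0,0,0,0]
  ]
}}

```text
time: 26.25
tool_pos: [0.4334, 0.3714, 0.069]
tool_rot: [3.14, -0.001, 1.571]
contact_force: [-1.6, -0.6, 6.9]
opening: 0.0293
grip_force: 15.0
```

Request:
{"method": "step_arm", "body": {
  "commands": [
    [0.2,0,0,3,0,0,0],
    [0.2,0,0,7,0,0,0],
    [0.2,0,-1,11,0,0,0],
    [0.2,0,-3,15,0,0,0],
    [0.2,0,-6,18,0,0,0]
  ]
}}

```text
time: 26.67
tool_pos: [0.4331, 0.3145, 0.2479]
tool_rot: [3.139, -0.002, 1.573]
contact_force: [0.7, -0.3, -0.0]
opening: 0.0296
grip_force: 15.0
```

Request:
{"method": "step_arm", "body": {
  "commands": [
    [0.2,0.5,-4,1,0,0,0],
    [0.2,1,-8,2,0,0,0],
    [0.2,1.5,-12,3,0,0,0],
    [0.2,2,-16,3,0,0,0],
    [0.2,2.5,-20,3,0,0,0]
  ]
}}

```text
time: 27.08
tool_pos: [0.4579, 0.1118, 0.2759]
tool_rot: [3.14, -0.0, 1.571]
contact_force: [0.6, -0.1, -1.7]
opening: 0.0296
grip_force: 15.0
```

Request:
{"method": "step_arm", "body": {
  "commands": [
    [0.2,0.5,-4,0,0,0,0],
    [0.2,1,-8,0,0,0,0],
    [0.2,1.5,-12,0,0,0,0],
    [0.2,2,-16,0,0,0,0],
    [0.2,2.5,-20,0,0,0,0]
  ]
}}

```text
time: 27.5
tool_pos: [0.4826, -0.0884, 0.2752]
tool_rot: [3.141, 0.0, 1.571]
contact_force: [1.2, 0.7, -1.2]
opening: 0.0298
grip_force: 15.0
```

Request:
{"method": "step_arm", "body": {
  "commands": [
    [0.2,0.6,-4,0,0,0,0],
    [0.2,1.2,-8,0,0,0,0],
    [0.2,1.2,-12,0,0,0,0],
    [0.2,1.2,-12,0,0,0,0],
    [0.2,1.2,-12,0,0,0,0]
  ]
}}

```text
time: 27.92
tool_pos: [0.4945, -0.2083, 0.2744]
tool_rot: [-3.141, -0.001, 1.567]
contact_force: [0.1, 0.8, -0.9]
opening: 0.0299
grip_force: 15.0
```

```bash
python3 rim.py
```

```text
tcp [ 0.4945 -0.2083  0.2744] open 0.0299 [ 0.1  0.8 -0.9]
outer x 0.3885 0.5419 mid 0.4652 outer y max -0.0983
```

Request:
{"method": "step_arm", "body": {
  "commands": [
    [0.2,0,-3,0,0,0,0],
    [0.2,0,-5.7,0,0,0,0],
    [0.2,0,-5.7,0,0,0,0],
    [0.2,0,-5.7,-2,0,0,0],
    [0.2,0,-5.7,-4,0,0,0]
  ]
}}

```text
time: 28.38
tool_pos: [0.4957, -0.2623, 0.2357]
tool_rot: [3.139, 0.001, 1.572]
contact_force: [0.8, 0.9, -1.7]
opening: 0.0295
grip_force: 15.0
```

Request:
{"method": "step_arm", "body": {
  "commands": [
    [0.2,0,0,-2,0,0,0],
    [0.2,0,0,-4,0,0,0],
    [0.2,0,0,-5,0,0,0],
    [0.2,0,0,-5,0,0,0]
  ]
}}

```text
time: 28.72
tool_pos: [0.4942, -0.2612, 0.183]
tool_rot: [-3.138, -0.003, 1.573]
contact_force: [-1.0, 0.6, -1.7]
opening: 0.0296
grip_force: 15.0
```

Request:
{"method": "step_arm", "body": {
  "commands": [
    [0.2,0,0,-1,0,0,0],
    [0.2,0,0,-2,0,0,0],
    [0.2,0,0,-3,0,0,0],
    [0.2,0,0,-3.9,0,0,0],
    [0.2,0,0,-3.9,0,0,0]
  ]
}}

```text
time: 29.13
tool_pos: [0.4941, -0.2629, 0.1439]
tool_rot: [-3.139, -0.002, 1.571]
contact_force: [0.1, -1.1, -1.8]
opening: 0.0295
grip_force: 15.0
```

Request:
{"method": "step_arm", "body": {
  "commands": [
    [0.2,0,0,-0.1,0,0,0],
    [0.2,0,0,-0.2,0,0,0],
    [0.2,0,0,-0.3,0,0,0],
    [0.2,0,0,-0.3,0,0,0]
  ]
}}

```text
time: 29.47
tool_pos: [0.4951, -0.2636, 0.1432]
tool_rot: [3.141, 0.0, 1.571]
contact_force: [0.6, 0.4, -0.6]
opening: 0.0296
grip_force: 15.0
```

Request:
{"method": "step_arm", "body": {
  "commands": [
    [0.2,0,0,-0.1,0,0,0],
    [0.2,0,0,-0.2,0,0,0],
    [0.2,0,0,-0.3,0,0,0],
    [0.2,0,0,-0.3,0,0,0]
  ]
}}

```text
time: 29.8
tool_pos: [0.4954, -0.2644, 0.1413]
tool_rot: [3.14, 0.002, 1.571]
contact_force: [-2.8, -0.4, 6.3]
opening: 0.0299
grip_force: 15.0
```

Request:
{"method": "step_arm", "body": {
  "commands": [
    [0.4,0,0,0,0,0,0],
    [0.4,0,0,0,0,0,0],
    [0.4,0,0,0,0,0,0]
  ]
}}

```text
time: 30.05
tool_pos: [0.495, -0.2634, 0.14]
tool_rot: [3.142, -0.0, 1.571]
contact_force: [-1.3, -0.4, 0.1]
opening: 0.0365
grip_force: 0.0
```

Request:
{"method": "step_arm", "body": {
  "commands": [
    [0.4,0,0,1,0,0,0],
    [0.4,0,0,4,0,0,0],
    [0.4,0,0,7,0,0,0],
    [0.4,0,0,10,0,0,0],
    [0.4,0,0,13,0,0,0]
  ]
}}

```text
time: 30.47
tool_pos: [0.4948, -0.2632, 0.2721]
tool_rot: [3.141, 0.0, 1.571]
contact_force: [0.8, -0.8, -0.2]
opening: 0.037
grip_force: 0.0
```

Request:
{"method": "step_arm", "body": {
  "commands": [
    [0.6,1.5,1,0,0,0,-0.12],
    [0.6,3,2,0,0,0,-0.24],
    [0.6,4.5,3,0,0,0,-0.36],
    [0.6,6,4,0,0,0,-0.48],
    [0.6,7.5,5,0,0,0,-0.6]
  ]
}}

```text
time: 30.88
tool_pos: [0.5706, -0.2129, 0.2708]
tool_rot: [3.141, -0.0, 0.965]
contact_force: [0.9, 0.3, 0.3]
opening: 0.0549
grip_force: 0.0
```

Request:
{"method": "step_arm", "body": {
  "commands": [
    [0.6,1.5,1,0,0,0,-0.12],
    [0.6,3,2,0,0,0,-0.24],
    [0.6,4.5,3,0,0,0,-0.36],
    [0.6,6,4,0,0,0,-0.48],
    [0.6,7.5,5,0,0,0,-0.6]
  ]
}}

```text
time: 31.3
tool_pos: [0.6456, -0.1628, 0.2707]
tool_rot: [3.141, -0.0, 0.365]
contact_force: [0.0, 0.3, -0.3]
opening: 0.0552
grip_force: 0.0
```

Request:
{"method": "step_arm", "body": {
  "commands": [
    [0.6,1.5,1,0,0,0,-0.12],
    [0.6,3,2,0,0,0,-0.24],
    [0.6,4,2.8,0,0,0,-0.36],
    [0.6,4,2.8,0,0,0,-0.371],
    [0.6,4,2.8,0,0,0,-0.371]
  ]
}}

```text
time: 31.72
tool_pos: [0.6849, -0.1351, 0.2699]
tool_rot: [3.141, 0.001, 0.004]
contact_force: [0.2, -0.1, 0.0]
opening: 0.0549
grip_force: 0.0
```

Run:
```python
from h import *
t=observe(); T=t["tool_pos"]; print("tcp",T.round(4),t["tool_rot"].round(3))
m=camera_model("wrist");im=read_camera("wrist")[:,:,::-1].copy()
tp=read_camera("top")[:,:,::-1]; cv2.imwrite("pics/t5.png",tp); cv2.imwrite("pics/w5.png",im)
cv2.imwrite("pics/v5.png",np.hstack([im[:,80:450],cv2.resize(tp[110:270,200:430],(430,299))[:, :].copy() if 0 else cv2.copyMakeBorder(cv2.resize(tp[110:270,200:430],(430,299)),0,85,0,0,0)]))
print(np.round(proj("wrist",(.686,-.136,.047),m)))
```

```text
tcp [ 0.6849 -0.1351  0.2699] [3.141e+00 1.000e-03 4.000e-03]
[261. 167.]
```

View pics/v5.png

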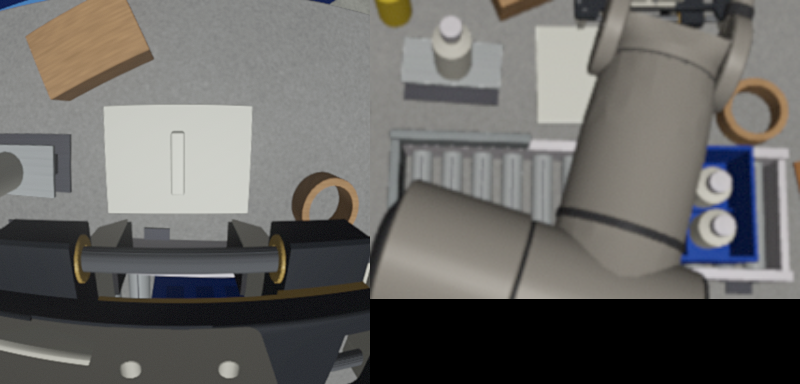

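The wrist view shows the cover plate with corners at (184,106), (332,106), (328,213) and (189,212) and the rib centre at about (257,163). The bottle stands upright on the ledge, and jars are visible in the crate.

```bash
cat > plate.py <<'E'
from h import *
def plate(n,im,m,z,box):
    b,g,r=[im[:,:,i].astype(int) for i in range(3)]
    M=(r>170)&(g>165)&(r-b>2); R=np.zeros_like(M); R[box[1]:box[3],box[0]:box[2]]=1
    M=cv2.morphologyEx((M&R).astype(np.uint8),cv2.MORPH_CLOSE,np.ones((5,5)))
    c=max(blobs(M,200),key=cv2.contourArea)
    P=np.array([onz(n,*p[0],z,m)[:2] for p in c],np.float32)
    return cv2.minAreaRect(P),cv2.boundingRect(c)
E
python3 - <<'E'
from plate import *
m=camera_model("wrist"); im=cv2.imread("pics/w5.png")
print(plate("wrist",im,m,.013,(150,80,370,216)))
for u,v in [(252,131),(264,131),(251,194),(264,194)]: print(onz("wrist",u,v,.047,m).round(4))
E
```

```text
(((0.688906192779541, -0.13205856084823608), (0.15730836987495422, 0.20908525586128235), 0.13963080942630768), (184, 105, 148, 109))
[ 0.732  -0.1254  0.047 ]
[ 0.7321 -0.1407  0.047 ]
[ 0.6488 -0.1239  0.047 ]
[ 0.6489 -0.1412  0.047 ]
```

Run:
```python
from h import *
im=cv2.imread("pics/t5.png"); b,g,r=[im[:,:,i].astype(int) for i in range(3)]
M=((b>150)&(b-r>=-2)).astype(np.uint8)
M[:200]=0;M[250:]=0;M[:,:370]=0;M[:,400:]=0
for c in blobs(M,20):
    (u,v),rr=cv2.minEnclosingCircle(c); print(np.round([u,v,rr],1),onz("top",u,v,.162).round(4))
print(onz("top",386.1,206.9,.162),onz("top",384,232,.162),"true (.495,-.264) (.4355,-.2655)")
h=cv2.cvtColor(im,cv2.COLOR_BGR2HSV);M=(h[...,0]>100)&(h[...,0]<130)&(h[...,1]>120);R=np.zeros_like(M);R[180:258,310:415]=1
c=max(blobs(M&R,100),key=cv2.contourArea);P=np.array([onz("top",*p[0],.178)[:2] for p in c]);print(P.min(0),P.max(0))
```

```text
[380.5 243.   11.6] [ 0.4011 -0.2457  0.162 ]
[389.3 229.8   5.8] [ 0.4343 -0.2698  0.162 ]
[386.5 206.    6.2] [ 0.495  -0.2658  0.162 ]
[ 0.49268293 -0.26465669  0.162     ] [ 0.42870905 -0.255961    0.162     ] true (.495,-.264) (.4355,-.2655)
[ 0.38277216 -0.30762015] [ 0.53870561 -0.20436269]
```

Request:
{"method": "step_arm", "body": {
  "commands": [
    [0.6,0.3,0,-4,0,0,0],
    [0.6,0.3,0,-8,0,0,0],
    [0.6,0.3,0,-12,0,0,0],
    [0.6,0.3,0,-16,0,0,0],
    [0.6,0.3,0,-19,0,0,0]
  ]
}}

```text
time: 32.23
tool_pos: [0.6859, -0.1361, 0.0771]
tool_rot: [-3.141, 0.003, 0.001]
contact_force: [-0.6, -0.3, -1.3]
opening: 0.055
grip_force: 0.0
```

Request:
{"method": "step_arm", "body": {
  "commands": [
    [0.6,0,0,-2,0,0,0],
    [0.6,0,0,-4,0,0,0],
    [0.6,0,0,-5,0,0,0],
    [0.6,0,0,-5,0,0,0],
    [0.6,0,0,-5,0,0,0]
  ]
}}

```text
time: 32.65
tool_pos: [0.6879, -0.1361, 0.0307]
tool_rot: [3.141, -0.0, 0.0]
contact_force: [0.0, 1.0, 0.7]
opening: 0.0551
grip_force: 0.0
```

Request:
{"method": "step_arm", "body": {
  "commands": [
    [0.6,0,0,-0.6,0,0,0],
    [0.6,0,0,-1.2,0,0,0],
    [0.6,0,0,-1.2,0,0,0],
    [0.1,0,0,-1.2,0,0,0],
    [0.1,0,0,-1.2,0,0,0]
  ],
  "grip_force": 30
}}

```text
time: 33.07
tool_pos: [0.6882, -0.1355, 0.0184]
tool_rot: [3.141, -0.001, -0.0]
contact_force: [-0.6, 0.8, 0.4]
opening: 0.046
grip_force: 0.0
```

Request:
{"method": "step_arm", "body": {
  "commands": [
    [0.1,0,0,0,0,0,0],
    [0.1,0,0,0,0,0,0],
    [0.1,0,0,0,0,0,0],
    [0.1,0,0,0,0,0,0],
    [0.1,0,0,0,0,0,0]
  ]
}}

```text
time: 33.48
tool_pos: [0.6881, -0.1352, 0.0182]
tool_rot: [-3.141, -0.0, -0.0]
contact_force: [-1.0, 2.0, 0.7]
opening: 0.0178
grip_force: 30.0
```

Request:
{"method": "step_arm", "body": {
  "commands": [
    [0.1,0,0,2,0,0,0],
    [0.1,0,0,5,0,0,0],
    [0.1,0,0,9,0,0,0],
    [0.1,0,0,13,0,0,0],
    [0.1,0,0,17,0,0,0]
  ]
}}

```text
time: 33.9
tool_pos: [0.6874, -0.1354, 0.1891]
tool_rot: [-3.141, 0.002, -0.0]
contact_force: [0.3, 0.3, -2.7]
opening: 0.0174
grip_force: 30.0
```

Request:
{"method": "step_arm", "body": {
  "commands": [
    [0.1,0,0,3,0,0,0],
    [0.1,0,0,6,0,0,0],
    [0.1,-3,-1,6.2,0,0,0],
    [0.1,-6,-2,6.2,0,0,0],
    [0.1,-9,-3,6.2,0,0,0]
  ]
}}

```text
time: 34.32
tool_pos: [0.5969, -0.1656, 0.2499]
tool_rot: [3.141, -0.0, 0.001]
contact_force: [0.4, 0.0, -2.4]
opening: 0.0184
grip_force: 30.0
```

Request:
{"method": "step_arm", "body": {
  "commands": [
    [0.1,-3.5,-1,0,0,0,0],
    [0.1,-7,-2,0,0,0,0],
    [0.1,-10.5,-3,0,0,0,0],
    [0.1,-13.5,-3.7,0,0,0,0],
    [0.1,-13.5,-3.7,0,0,0,0]
  ]
}}

```text
time: 34.73
tool_pos: [0.458, -0.203, 0.25]
tool_rot: [-3.141, 0.004, -0.003]
contact_force: [1.1, 0.0, -1.1]
opening: 0.018
grip_force: 30.0
```

Request:
{"method": "step_arm", "body": {
  "commands": [
    [0.1,0,0,0,0,0,0],
    [0.1,0,0,0,0,0,0],
    [0.1,0,0,0,0,0,0]
  ]
}}

```text
time: 34.98
tool_pos: [0.4639, -0.2024, 0.2499]
tool_rot: [3.141, -0.0, 0.0]
contact_force: [-0.0, -0.5, -1.4]
opening: 0.0178
grip_force: 30.0
```

Run:
```python
from plate import *
t=observe(); T=t["tool_pos"]; print("tcp",T.round(4),t["tool_rot"].round(3),t["contact_force"].round(1),t["opening"])
m=camera_model("wrist");im=read_camera("wrist")[:,:,::-1].copy()
cv2.imwrite("pics/w6.png",im);sd=read_camera("side")[:,:,::-1];cv2.imwrite("pics/s6.png",sd)
cv2.imwrite("pics/v6.png",np.hstack([im[:,110:400],cv2.resize(sd[190:340,200:340],(358,384))]))
print(plate("side",sd,None,T[2]-.0182+.013,(150,150,400,384)))
```

```text
tcp [ 0.4639 -0.2024  0.2499] [ 3.141 -0.     0.   ] [-0.  -0.5 -1.4] 0.017783482763984775
(((0.4174226224422455, -0.5603703856468201), (0.09322541207075119, 0.20886258780956268), 69.47467041015625), (253, 338, 104, 46))
```

View pics/v6.png

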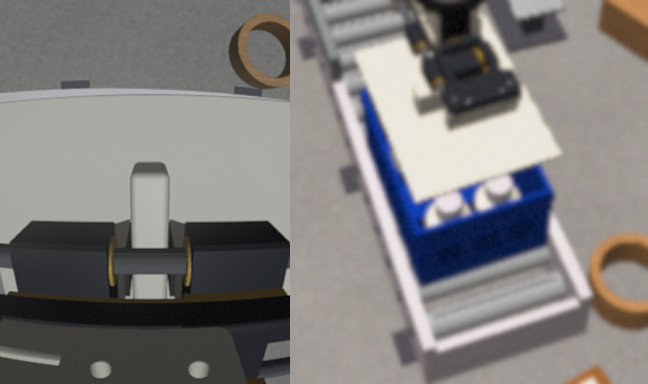

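The side crop shows the cover held level over the crate. The crate's near rim corners are at about (249,279) and (302,265). The cover's near corners are at about (250,266) and (305,250).

Run:
```python
from h import *
for p in [(249.3,279.1),(302.5,265.4)]: print("crate",onz("side",*p,.178).round(4))
for p in [(250,266.2),(304.8,249.8),(226.2,210.7)]: print("cover",onz("side",*p,.245).round(4))
im=read_camera("top")[:,:,::-1].copy()
h=cv2.cvtColor(im,cv2.COLOR_BGR2HSV);M=(h[...,0]>100)&(h[...,0]<130)&(h[...,1]>120);R=np.zeros_like(M);R[180:270,290:415]=1
for c in blobs(M&R,30):
  P=np.array([onz("top",*p[0],.178)[:2] for p in c]);print("top crate",P.min(0),P.max(0))
```

```text
crate [ 0.3883 -0.2978  0.178 ]
crate [ 0.5376 -0.3089  0.178 ]
cover [ 0.3907 -0.3027  0.245 ]
cover [ 0.5405 -0.3061  0.245 ]
cover [ 0.3894 -0.1033  0.245 ]
top crate [ 0.38510394 -0.15493635] [ 0.54065778 -0.08832046]
```

Request:
{"method": "step_arm", "body": {
  "commands": [
    [0.1,-0.1,0,-2,0,0,0],
    [0.1,-0.1,0,-4,0,0,0],
    [0.1,-0.1,0,-5,0,0,0],
    [0.1,-0.1,0,-5,0,0,0],
    [0.1,-0.1,0,-5,0,0,0]
  ]
}}

```text
time: 35.55
tool_pos: [0.4623, -0.2022, 0.1997]
tool_rot: [-3.141, 0.001, 0.0]
contact_force: [0.3, -0.2, -0.9]
opening: 0.0178
grip_force: 30.0
```

Request:
{"method": "step_arm", "body": {
  "commands": [
    [0.1,0,0,-0.2,0,0,0],
    [0.1,0,0,-0.4,0,0,0],
    [0.1,0,0,-0.6,0,0,0],
    [0.1,0,0,-0.6,0,0,0]
  ]
}}

```text
time: 35.88
tool_pos: [0.462, -0.2025, 0.194]
tool_rot: [3.141, -0.0, -0.0]
contact_force: [0.4, -0.3, -1.2]
opening: 0.018
grip_force: 30.0
```

Request:
{"method": "step_arm", "body": {
  "commands": [
    [0.1,0,0,-0.2,0,0,0],
    [0.1,0,0,-0.4,0,0,0],
    [0.1,0,0,-0.5,0,0,0],
    [0.1,0,0,-0.6,0,0,0],
    [0.1,0,0,-0.6,0,0,0]
  ]
}}

```text
time: 36.3
tool_pos: [0.462, -0.2025, 0.1881]
tool_rot: [3.141, -0.0, -0.0]
contact_force: [-1.1, 0.1, -0.6]
opening: 0.0178
grip_force: 30.0
```

Request:
{"method": "step_arm", "body": {
  "commands": [
    [0.1,0,0,-0.1,0,0,0],
    [0.1,0,0,-0.1,0,0,0],
    [0.1,0,0,-0.2,0,0,0],
    [0.1,0,0,-0.2,0,0,0]
  ]
}}

```text
time: 36.63
tool_pos: [0.4621, -0.2027, 0.188]
tool_rot: [3.14, -0.002, -0.0]
contact_force: [-5.2, 2.0, 13.8]
opening: 0.0174
grip_force: 30.0
```

The cover is seated: TCP at .188 as expected, with contact force. I'll release it and go behind the crate.

Request:
{"method": "step_arm", "body": {
  "commands": [
    [0.5,0,0,0,0,0,0],
    [0.5,0,0,0,0,0,0],
    [0.5,0,0,0,0,0,0],
    [0.5,0,0,0,0,0,0],
    [0.5,0,0,0.5,0,0,0]
  ]
}}

```text
time: 37.05
tool_pos: [0.4615, -0.2022, 0.1901]
tool_rot: [-3.141, 0.002, -0.0]
contact_force: [-0.2, 0.2, 0.4]
opening: 0.0444
grip_force: 0.0
```

Request:
{"method": "step_arm", "body": {
  "commands": [
    [0.5,0,0,2,0,0,0],
    [0.5,0,0,5,0,0,0],
    [0.5,0,0,9,0,0,0],
    [0.5,0,-1,12,0,0,0.12],
    [0.5,0,-2,12,0,0,0.24]
  ]
}}

```text
time: 37.47
tool_pos: [0.4641, -0.2236, 0.3181]
tool_rot: [3.133, -0.008, 0.246]
contact_force: [0.6, 0.4, -0.1]
opening: 0.0464
grip_force: 0.0
```

Request:
{"method": "step_arm", "body": {
  "commands": [
    [0.6,0,-2,0,0,0,0.12],
    [0.6,0,-4,0,0,0,0.24],
    [0.6,0,-6,0,0,0,0.36],
    [0.6,0,-8,0,0,0,0.48],
    [0.6,0,-10,0,0,0,0.6]
  ]
}}

```text
time: 37.88
tool_pos: [0.4619, -0.3234, 0.3112]
tool_rot: [3.141, -0.0, 0.846]
contact_force: [-0.3, 0.9, -0.5]
opening: 0.0547
grip_force: 0.0
```

Request:
{"method": "step_arm", "body": {
  "commands": [
    [0.6,0,-1,0,0,0,0.12],
    [0.6,0,-2,0,0,0,0.24],
    [0.6,0,-3,0,0,0,0.36],
    [0.6,0,-4,0,0,0,0.48],
    [0.6,0,-4,0,0,0,0.6]
  ]
}}

```text
time: 38.3
tool_pos: [0.4617, -0.3641, 0.3107]
tool_rot: [-3.141, 0.0, 1.444]
contact_force: [0.3, -0.1, 0.6]
opening: 0.0551
grip_force: 0.0
```

Request:
{"method": "step_arm", "body": {
  "commands": [
    [0.6,0,0,0,0,0,0.12],
    [0.6,0,0,0,0,0,0.13],
    [0.6,0,0,0,0,0,0.13],
    [0.6,0,0,0,0,0,0.13]
  ]
}}

```text
time: 38.63
tool_pos: [0.462, -0.3624, 0.3111]
tool_rot: [3.141, 0.0, 1.567]
contact_force: [-0.4, 1.3, -0.8]
opening: 0.0551
grip_force: 0.0
```

Run:
```python
from plate import *
t=observe(); T=t["tool_pos"]; print("tcp",T.round(4),t["tool_rot"].round(3))
m=camera_model("wrist");im=read_camera("wrist")[:,:,::-1].copy(); cv2.imwrite("pics/w7.png",im)
print("wrist plate",plate("wrist",im,m,.183,(100,20,420,225)))
sd=read_camera("side")[:,:,::-1]; tp=read_camera("top")[:,:,::-1]
cv2.imwrite("pics/v7.png",np.hstack([im[:,150:420],cv2.resize(sd[180:340,200:340],(336,384))]))
```

```text
tcp [ 0.462  -0.3624  0.3111] [3.141 0.    1.567]
wrist plate (((0.46340540051460266, -0.24997542798519135), (0.11175116896629333, 0.1569117158651352), 89.9339599609375), (180, 20, 162, 111))
```

View pics/v7.png

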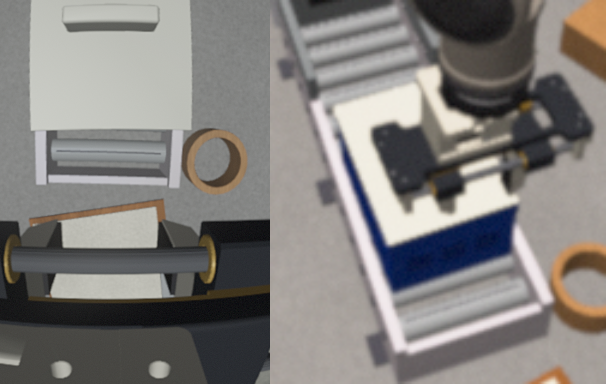

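The view shows the cover seated level on the crate, with its rear edge at row 130 and no gap visible. I'll lower behind the crate and push.

Request:
{"method": "step_arm", "body": {
  "commands": [
    [0.6,0.1,0,-4,0,0,0],
    [0.6,0.1,0,-8,0,0,0],
    [0.6,0.1,0,-12,0,0,0],
    [0.6,0.1,0,-16,0,0,0],
    [0.6,0.1,0,-17.8,0,0,0]
  ]
}}

```text
time: 39.2
tool_pos: [0.461, -0.3604, 0.1279]
tool_rot: [-3.136, -0.005, 1.569]
contact_force: [-0.8, -0.3, 0.1]
opening: 0.0554
grip_force: 0.0
```

Request:
{"method": "step_arm", "body": {
  "commands": [
    [0.6,0,0,0,0,0,0],
    [0.6,0,0,0,0,0,0],
    [0.6,0,1,0,0,0,0],
    [0.6,0,2,0,0,0,0],
    [0.6,0,3,0,0,0,0]
  ]
}}

```text
time: 39.62
tool_pos: [0.4636, -0.3319, 0.1349]
tool_rot: [3.139, 0.002, 1.57]
contact_force: [0.1, 0.1, -0.0]
opening: 0.0549
grip_force: 0.0
```

Request:
{"method": "step_arm", "body": {
  "commands": [
    [0.6,0,0.5,0,0,0,0],
    [0.6,0,1,0,0,0,0],
    [0.6,0,1.5,0,0,0,0],
    [0.6,0,2,0,0,0,0],
    [0.6,0,2.5,0,0,0,0]
  ]
}}

```text
time: 40.03
tool_pos: [0.4635, -0.3078, 0.1336]
tool_rot: [3.14, 0.002, 1.569]
contact_force: [0.5, -2.6, 0.7]
opening: 0.055
grip_force: 1.1
```

Request:
{"method": "step_arm", "body": {
  "commands": [
    [0.6,0,0.8,0,0,0,0],
    [0.6,0,1.6,0,0,0,0],
    [0.6,0,2.4,0,0,0,0],
    [0.6,0,3.2,0,0,0,0],
    [0.6,0.1,4,0,0,0,0]
  ]
}}

```text
time: 40.45
tool_pos: [0.4636, -0.2666, 0.1329]
tool_rot: [-3.141, -0.0, 1.57]
contact_force: [-2.3, -2.2, 2.0]
opening: 0.0548
grip_force: 1.3
```

Request:
{"method": "step_arm", "body": {
  "commands": [
    [0.6,0,0.8,0,0,0,0],
    [0.6,0,1.6,0,0,0,0],
    [0.6,0,2.4,0,0,0,0],
    [0.6,0,3.2,0,0,0,0],
    [0.6,0.1,4,0,0,0,0]
  ]
}}

```text
time: 40.87
tool_pos: [0.4646, -0.2266, 0.1329]
tool_rot: [-3.141, -0.0, 1.57]
contact_force: [-1.8, -2.8, 0.5]
opening: 0.055
grip_force: 1.4
```

Request:
{"method": "step_arm", "body": {
  "commands": [
    [0.6,0,0.8,0,0,0,0],
    [0.6,0,1.6,0,0,0,0],
    [0.6,0,2.4,0,0,0,0],
    [0.6,0,3.2,0,0,0,0],
    [0.6,0.1,4,0,0,0,0]
  ]
}}

```text
time: 41.28
tool_pos: [0.4656, -0.1867, 0.133]
tool_rot: [-3.141, -0.0, 1.57]
contact_force: [-1.9, -2.0, -0.0]
opening: 0.0551
grip_force: 1.3
```

Run:
```python
from plate import *
t=observe(); T=t["tool_pos"]; print("tcp",T.round(4),t["contact_force"].round(1))
sd=read_camera("side")[:,:,::-1]; tp=read_camera("top")[:,:,::-1]
cv2.imwrite("pics/v8.png",np.hstack([cv2.resize(tp[160:270,190:370],(420,257)),cv2.resize(sd[130:330,180:340],(320,400))[:257]]) if 0 else cv2.hconcat([cv2.resize(tp[160:270,190:370],(460,281)),cv2.resize(sd[140:300,180:340],(281,281))]))
```

```text
tcp [ 0.4656 -0.1867  0.133 ] [-1.9 -2.  -0. ]
```

View pics/v8.png

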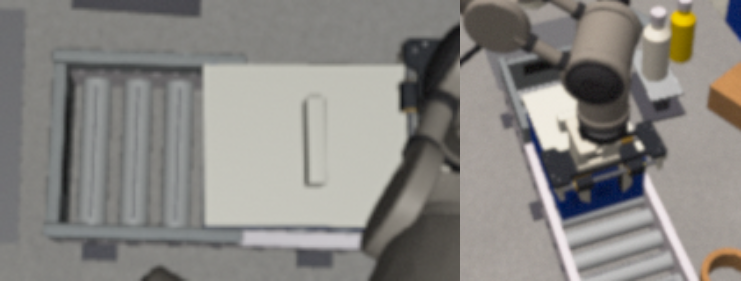

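The covered crate is moving along the rollers with the cover square on it. The stop is at top-crop columns 50–70.

Request:
{"method": "step_arm", "body": {
  "commands": [
    [0.6,0,0.8,0,0,0,0],
    [0.6,0,1.6,0,0,0,0],
    [0.6,0,2.4,0,0,0,0],
    [0.6,0,3.2,0,0,0,0],
    [0.6,0.1,4,0,0,0,0]
  ]
}}

```text
time: 41.8
tool_pos: [0.4667, -0.1467, 0.133]
tool_rot: [-3.141, 0.0, 1.57]
contact_force: [-1.9, -2.4, 1.1]
opening: 0.0547
grip_force: 1.4
```

Request:
{"method": "step_arm", "body": {
  "commands": [
    [0.6,0,0.8,0,0,0,0],
    [0.6,0,1.6,0,0,0,0],
    [0.6,0,2.4,0,0,0,0],
    [0.6,0,3.2,0,0,0,0],
    [0.6,0.1,4,0,0,0,0]
  ]
}}

```text
time: 42.22
tool_pos: [0.4676, -0.1066, 0.133]
tool_rot: [-3.141, -0.0, 1.57]
contact_force: [-1.6, -3.3, 0.8]
opening: 0.0552
grip_force: 1.4
```

Request:
{"method": "step_arm", "body": {
  "commands": [
    [0.6,0,0.6,0,0,0,0],
    [0.6,0,1.2,0,0,0,0],
    [0.6,0,1.8,0,0,0,0],
    [0.6,0,2.4,0,0,0,0],
    [0.6,0.1,3,0,0,0,0]
  ]
}}

```text
time: 42.63
tool_pos: [0.4686, -0.0769, 0.1329]
tool_rot: [-3.141, -0.0, 1.57]
contact_force: [-0.6, -2.3, 0.0]
opening: 0.0553
grip_force: 1.1
```

Request:
{"method": "step_arm", "body": {
  "commands": [
    [0.6,0,0.3,0,0,0,0],
    [0.6,0,0.6,0,0,0,0],
    [0.6,0,0.9,0,0,0,0],
    [0.6,0,1.2,0,0,0,0],
    [0.6,0,1.5,0,0,0,0]
  ]
}}

```text
time: 43.05
tool_pos: [0.469, -0.0624, 0.1329]
tool_rot: [3.141, 0.0, 1.57]
contact_force: [0.5, -2.3, -0.9]
opening: 0.0552
grip_force: 1.1
```

Request:
{"method": "step_arm", "body": {
  "commands": [
    [0.6,0,0.3,0,0,0,0],
    [0.6,0,0.6,0,0,0,0],
    [0.6,0,0.9,0,0,0,0],
    [0.6,0,1.2,0,0,0,0],
    [0.6,0,1.5,0,0,0,0]
  ]
}}

```text
time: 43.47
tool_pos: [0.4692, -0.0472, 0.1331]
tool_rot: [3.141, 0.0, 1.57]
contact_force: [0.9, -2.1, -0.8]
opening: 0.055
grip_force: 1.1
```

Request:
{"method": "step_arm", "body": {
  "commands": [
    [0.6,0,0.15,0,0,0,0],
    [0.6,0,0.3,0,0,0,0],
    [0.6,0,0.45,0,0,0,0],
    [0.6,0,0.6,0,0,0,0]
  ]
}}

```text
time: 43.8
tool_pos: [0.4692, -0.0414, 0.1331]
tool_rot: [3.141, 0.0, 1.57]
contact_force: [0.4, -2.4, 0.4]
opening: 0.0551
grip_force: 1.1
```

Request:
{"method": "step_arm", "body": {
  "commands": [
    [0.6,0,0.15,0,0,0,0],
    [0.6,0,0.3,0,0,0,0],
    [0.6,0,0.45,0,0,0,0],
    [0.6,0,0.6,0,0,0,0]
  ]
}}

```text
time: 44.13
tool_pos: [0.4689, -0.039, 0.1335]
tool_rot: [-3.142, 0.007, 1.569]
contact_force: [-5.1, -27.3, 4.3]
opening: 0.0551
grip_force: 14.0
```

It's at the stop. I'll back off, rise and look.

Request:
{"method": "step_arm", "body": {
  "commands": [
    [0.6,0,-1,0,0,0,0],
    [0.6,0,-3,0,0,0,0],
    [0.6,0,-6,0,0,0,0],
    [0.6,0,-9,2,0,0,0],
    [0.6,0,-12,6,0,0,0]
  ]
}}

```text
time: 44.55
tool_pos: [0.4665, -0.1506, 0.1839]
tool_rot: [-3.134, -0.004, 1.57]
contact_force: [1.2, -0.8, -0.5]
opening: 0.0551
grip_force: 0.0
```

Request:
{"method": "step_arm", "body": {
  "commands": [
    [0.6,0,-3,4,0,0,0],
    [0.6,0,-6,8,0,0,0],
    [0.6,0,-10,12,0,0,0],
    [0.6,0,-14,12,0,0,0],
    [0.6,0,-16,12,0,0,0]
  ]
}}

```text
time: 44.97
tool_pos: [0.4693, -0.3097, 0.3092]
tool_rot: [3.138, 0.002, 1.572]
contact_force: [0.5, -0.4, -0.0]
opening: 0.0549
grip_force: 0.0
```

Request:
{"method": "step_arm", "body": {
  "commands": [
    [0.6,0,0,0,0,0,0],
    [0.6,0,0,0,0,0,0],
    [0.6,0,0,0,0,0,0]
  ]
}}

```text
time: 45.22
tool_pos: [0.4686, -0.3081, 0.3051]
tool_rot: [-3.14, -0.002, 1.569]
contact_force: [0.8, 0.3, -0.3]
opening: 0.055
grip_force: 0.0
```

Run:
```python
from plate import *
t=observe(); print("tcp",t["tool_pos"].round(4),t["contact_force"].round(1),t["time"])
sd=read_camera("side")[:,:,::-1]; tp=read_camera("top")[:,:,::-1]
print(plate("top",tp,None,.183,(200,165,340,270)))
cv2.imwrite("pics/v9.png",cv2.hconcat([cv2.resize(tp[70:270,120:430],(480,310)),cv2.resize(sd[110:270,170:330],(310,310))]))
```

```text
tcp [ 0.4686 -0.3081  0.3051] [ 0.8  0.3 -0.3] 45.2167
(((0.46950453519821167, 0.0442873015999794), (0.15502527356147766, 0.26620644330978394), 0.061639294028282166), (211, 184, 108, 63))
```

View pics/v9.png

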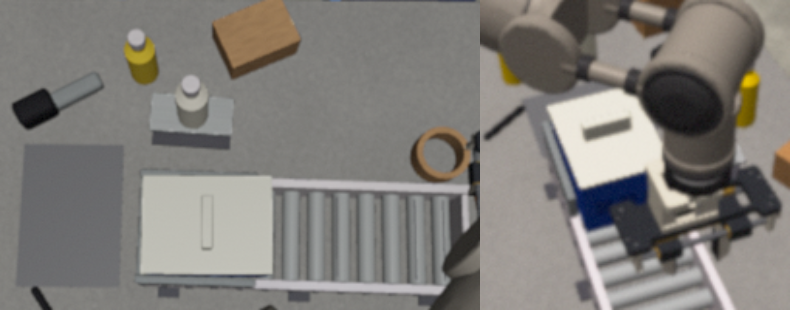

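The covered crate stands against the stop, plate at crop columns 141–272, and the bottle stands on the ledge. I'll run one check for rebound and then hand in.

Run:
```python
from h import *
print("plate y ends",onz("top",211,220,.183)[1].round(4),onz("top",295.7,220,.183)[1].round(4), "rear expected about -0.030")
```

```text
plate y ends 0.1778 -0.0315 rear expected about -0.030
```

```bash
python3 -c "
from cell import *
print(hand_in())"
```

```text
the job is handed in; nothing more can be done
None
```

The job is handed in, though `hand_in()` gave no verdict: the tall bottle stands on the ledge, all four jars are upright in the crate, and the cover is seated. In the last check the covered crate stood within about 2 mm of where it met the end stop.

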